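# Line up the test tiles and hold the jar carousel at its pointer

## Task

Get the glazing corner ready: first nudge the three loose clay tiles into an even row against the wooden strip, each lying flat with a short end up against the strip and centred on one of the three brass studs. Then turn the jar carousel, without spinning it fast, until the jar with the knob on its lid stands squarely in front of the steel pointer post, and finish while holding the carousel firmly there with the gripper, still holding when your program ends. Leave everything else on the table where it is.

Things in the scene. Friction and masses are not known exactly. Their poses are not given: they have to be found in the camera images.
- strip: straight dark wooden stop strip fixed to the table, 20 x 250 x 12 mm (its x, y, z), origin at the centre of its underside; its length runs along its y axis; its -x face (towards the robot) is the one the tiles go against. Three brass studs (8 mm across, 10 mm tall) stand on its top at y = -80, 0 and +80 mm
- slot0 (a point): where a tile's centre lies when the tile is flat on the table, its short end touching the strip's -x face, centred on the stud at y = -80 mm (38 mm in front of the strip's centre line, 6 mm above the table)
- slot1 (a point): where a tile's centre lies when the tile is flat on the table, its short end touching the strip's -x face, centred on the stud at y = 0 mm (38 mm in front of the strip's centre line, 6 mm above the table)
- slot2 (a point): where a tile's centre lies when the tile is flat on the table, its short end touching the strip's -x face, centred on the stud at y = +80 mm (38 mm in front of the strip's centre line, 6 mm above the table)
- tile0_mid (a point): centre of a loose flat clay test tile, 56 mm long (its x axis) x 36 mm wide (y) x 12 mm thick (z), about 46 g; it lies flat on the table. The three tiles are alike; any tile may go to any stud
- tile1_mid (a point): centre of a loose flat clay test tile, 56 mm long (its x axis) x 36 mm wide (y) x 12 mm thick (z), about 46 g; it lies flat on the table. The three tiles are alike; any tile may go to any stud
- tile2_mid (a point): centre of a loose flat clay test tile, 56 mm long (its x axis) x 36 mm wide (y) x 12 mm thick (z), about 46 g; it lies flat on the table. The three tiles are alike; any tile may go to any stud
- stand: fixed dark metal foot of the carousel, origin on the turning axis at table height; a flat tongue runs from it along its own -x, ending in an upright steel pointer post 142 mm from the axis, 14 mm across, 81 mm tall
- post_top (a point): top centre of the steel pointer post
- carousel: white disc, 240 mm across, top 50 mm above the table, turning without limit about the vertical axis through its origin (at table height); light friction, stays where left. On it four fixed clay jars, 80 mm from the axis, 90 degrees apart: three with flat lids, tops at most 106 mm above the table; the fourth, on the disc's own -x, has a knob on its lid
- knob (a point): centre of the upright round knob on the lid of the knobbed jar, 28 mm across, 36 mm tall (127 to 162 mm above the table; its centre 145 mm), 80 mm from the turning axis. The knob is fixed to the jar and the jar to the disc; led round by a gripper that does not turn with it, it spins in the pads and may creep out of them
- front (a point): where the knob's centre lies when the knobbed jar faces the post: on the line from the axis to the post, 80 mm from the axis, 145 mm above the table
- mug: bystander: clay mug, 72 mm across, 80 mm tall, handle at its +y; origin under its centre
- vase: bystander: grey clay vase, 72 mm across, 100 mm tall; origin under its centre
- prop: bystander: round kiln prop, 38 mm across, 75 mm tall; origin under its centre
- stub: bystander: short round kiln prop, 32 mm across, 40 mm tall, between the tiles and the carousel; origin under its centre
- bowl: bystander: grey clay bowl, 110 mm across, 50 mm tall, beyond the carousel; origin under its centre
- brush: bystander: wooden brush lying to the left of the carousel along its own x, about 200 mm long
- rib: bystander: flat wooden rib, 100 x 50 x 8 mm, lying to the right of the tiles; origin under its centre
Things that resemble listed ones, but are neither listed nor needed, are in the scene too. Leave any black look-alike of the part that bears tile2_mid alone.

How it is judged (in metres and radians):
On the way, in this order (a step that is already met when the one before it is completed fails the run):
1. the three tiles lie in the row, one at each stud (((horizontal distance between tile0_mid and slot0 below 0.01 m and angle between the x axis of tile0_mid and the x axis of strip, either way round below 0.12 rad and height (world z) of tile0_mid below 0.01 m) or (horizontal distance between tile1_mid and slot0 below 0.01 m and angle between the x axis of tile1_mid and the x axis of strip, either way round below 0.12 rad and height (world z) of tile1_mid below 0.01 m) or (horizontal distance between tile2_mid and slot0 below 0.01 m and angle between the x axis of tile2_mid and the x axis of strip, either way round below 0.12 rad and height (world z) of tile2_mid below 0.01 m)) and ((horizontal distance between tile0_mid and slot1 below 0.01 m and angle between the x axis of tile0_mid and the x axis of strip, either way round below 0.12 rad and height (world z) of tile0_mid below 0.01 m) or (horizontal distance between tile1_mid and slot1 below 0.01 m and angle between the x axis of tile1_mid and the x axis of strip, either way round below 0.12 rad and height (world z) of tile1_mid below 0.01 m) or (horizontal distance between tile2_mid and slot1 below 0.01 m and angle between the x axis of tile2_mid and the x axis of strip, either way round below 0.12 rad and height (world z) of tile2_mid below 0.01 m)) and ((horizontal distance between tile0_mid and slot2 below 0.01 m and angle between the x axis of tile0_mid and the x axis of strip, either way round below 0.12 rad and height (world z) of tile0_mid below 0.01 m) or (horizontal distance between tile1_mid and slot2 below 0.01 m and angle between the x axis of tile1_mid and the x axis of strip, either way round below 0.12 rad and height (world z) of tile1_mid below 0.01 m) or (horizontal distance between tile2_mid and slot2 below 0.01 m and angle between the x axis of tile2_mid and the x axis of strip, either way round below 0.12 rad and height (world z) of tile2_mid below 0.01 m))), for 0.2 s.
2. the knobbed jar faces the post and the carousel is held (all of step 1 and horizontal distance between knob and front below 0.012 m and contact force between the fingers and carousel above 3 N and angular speed of carousel below 0.1 rad/s), for 0.3 s.
At the end, for the whole second after the job is handed in: At each stud a tile lies flat, centre within 10 mm of its place against the strip, square to it within 0.12 rad; the knob is within 12 mm of its place at the post, the carousel slower than 0.1 rad/s, and the fingers bear on it with over 3 N, through the last second (all of step 2); the arm keeps its last pose, push and grip.
It fails at once if the carousel is spun faster than 3 rad/s (angular speed of carousel above 3 rad/s).
It fails at once if a bystander is moved by more than 30 mm (distance of any of mug, vase, prop, stub, bowl, brush, rib from where it was at the start of the episode above 0.03 m).
It also fails if it takes over 64 s, if anything falls off the work surface, if the arm or the gripper's body presses on something with over 40 N, if the wrist force passes 120 N, or if a joint passes its speed limit or range.

## Robot

A 6-joint arm with a two-finger parallel gripper is mounted at the origin on the work surface. World frame = base frame: x ahead of the robot, y to its left, z up, the work surface at z = 0. Lengths are in m, angles in degrees, forces in N, time in s.
With the tool pointing down it reaches from about 0.35 to 0.875 m from the base axis. Payload 4.2 kg.
Tool frame: the origin (TCP) lies at the very end of the fingers, on their centre line; the grasp point (between the pads) lies 19 mm behind it (r.hold_point_z is the distance from the TCP to the grasp point, in m); z points along the fingers, y is the direction in which the jaws open and shut (so a half turn about z gives the same grasp; the last joint's range is limited). The gripper opens to 87 mm and grips with 3 to 60 N. Pads are 19 mm wide; open, the fingers measure 117 mm over their backs; the gripper's body (75 mm by 190 mm) begins 51 mm behind the grasp point.
Start: joints at [89.129, 22.042, 0.453, 0, -68.411, -14.817], TCP at [0.169, 0.602, 0.223] pointing down, gripper open.
Joint ranges: [-179.83, 179.83], [-69.29, 118.12], [-61.27, 80.66], [-181.25, 117.63], [-171.15, -9.14], [-177.46, 177.46]. Speed limits (degrees/s): [159.86, 159.86, 180, 180, 180, 180].

## Interface

Orientations are given as a 3x3 rotation matrix whose columns are the frame's x, y, z axes.
In Python, from station import r, cams, ticket gives the robot as it stands.
- The arm moves only by the tool drive_tool, never from a script. Its argument "deltas" is a list of rows, each an object of numbers: "dx", "dy", "dz": the shift along the tool's x, y, z in m; "wx", "wy", "wz": the turn, a rotation vector about the tool's x, y, z in degrees. A call has 1 to 20 rows; each row is the pose to reach, as a shift and turn from the pose commanded when the call began, along the tool's axes at that moment; what a row does not reach only later rows make up. A row lasts 1/10 s, in which the tool goes at most 50 mm and 8.59 degrees, less where a joint would pass 70% of its speed; a pose out of reach is approached as far as the arm can. A call with a gripper value outside its range is refused whole. "gripper" is the opening, from 0 (shut) to 1 (fully open), set as the call begins (left out, the last holds). The fingers move at their own pace and stop on an object; the grip force is fixed at half the most. Time passes only in rows, so rows that repeat a pose let the fingers close. It gives the time, the measured TCP pose, the force and the opening at its end, in the units of the state.
- r.sense(): the state, without advancing time (a new reading comes with each control period).
- cams.capture(name): name is "scene" or "top" or "wrist"; returns the picture (400x640x3 uint8, red, green, blue); there is no depth.
- cams.camera_model(name): a dict with "intrinsics" (3x3 intrinsics, pixels), "distortion" ([k1, k2, p1, p2, k3] as OpenCV has them; the pictures are not rectified), "extrinsics" (4x4, takes a point from world to camera coordinates); the wrist camera has in their place "T_tool_cam" (4x4, takes a point from camera to tool coordinates, whose origin is the TCP and whose axes are the flange's). Camera axes: x right, y down, z forward; pixel columns grow to the right and rows downward; lengths in m; the calibration is good to about 2 mm. A picture is of the moment at which its call begins: read the wrist's pose just before it. camera_model takes no time and is no camera call.
- ticket.finish_job(): hands the job in, once; it reports no verdict.
The state is a dict: "time_s": time; "joints": joint angles; "joint_velocities": joint speeds; "effort": joint torques, N m; "tcp_pos": TCP position; "ee_rot": TCP orientation; "wrist_force": force on the tool from outside, world axes, zero at the start; "moment": the same for the moment, N m; "gripper_width": opening from 0.0 (shut) to 1.0 (fully open).
Only numpy, scipy, OpenCV 4.12 (cv2) and the standard library are available. Lean on these libraries where they do the work, as an engineer would, in place of code of your own. Each camera call takes 0.05 s, during which the arm holds its last target.

## Working session

There is one attempt and no reset: what is moved stays moved. The work goes in short steps, Python scripts to look and compute and a tool call to move; the robot and the scene stay as the last step left them, time stands still between calls to the robot, and variables do not carry over. Pictures are saved under pics/ and viewed, and the job is handed in when it is done.

Besides the shell and the picture viewer there is one more tool, called after ">>>" as name(argument=value, ...), one argument or row to a line, values as JSON. drive_tool: Moves the arm, as the interface text tells. Its arguments: {"type":"object","properties":{"deltas":{"type":"array","items":{"type":"object","properties":{"dx":{"type":"number"},"dy":{"type":"number"},"dz":{"type":"number"},"wx":{"type":"number"},"wy":{"type":"number"},"wz":{"type":"number"}}}},"gripper":{"type":"number"}},"required":["deltas"]}

```bash
ls; mkdir -p pics
python3 - <<'E'
from station import r,cams,ticket
import cv2,numpy as np
s=r.sense();print(s['time_s'],s['tcp_pos'],s['ee_rot'],s['gripper_width'],r.hold_point_z)
for n in ['scene','top']:
    cv2.imwrite(f'pics/{n}0.png',cams.capture(n)[:,:,::-1])
for n in ['scene','top','wrist']:print(n,cams.camera_model(n))
E
```

```text
pics
0.0 [0.1687786  0.60116078 0.22146019] [[ 9.62704995e-01 -2.70552765e-01 -5.42234971e-04]
 [-2.70553305e-01 -9.62702755e-01 -2.07708276e-03]
 [ 3.99493828e-05  2.14632141e-03 -9.99997696e-01]] 0.9991071563363609 0.0187
scene {'intrinsics': array([[409.97219184,   0.        , 316.29683055],
       [  0.        , 409.97219184, 197.84588452],
       [  0.        ,   0.        ,   1.        ]]), 'distortion': array([-0.05013276,  0.        ,  0.        ,  0.        ,  0.        ]), 'extrinsics': array([[-0.36706758,  0.9300543 ,  0.01613654,  0.21829617],
       [ 0.62538991,  0.25959204, -0.73586645, -0.2499774 ],
       [-0.68858468, -0.26002109, -0.67693439,  1.90558133],
       [ 0.        ,  0.        ,  0.        ,  1.        ]])}
top {'intrinsics': array([[476.23049773,   0.        , 314.12905948],
       [  0.        , 476.23049773, 193.40761233],
       [  0.        ,   0.        ,   1.        ]]), 'distortion': array([0.04165336, 0.        , 0.        , 0.        , 0.        ]), 'extrinsics': array([[-0.03122385, -0.99950834,  0.00285623, -0.00608492],
       [-0.97496708,  0.02982755, -0.22033951,  0.57533931],
       [ 0.22014599, -0.00966458, -0.97541906,  1.41589725],
       [ 0.        ,  0.        ,  0.        ,  1.        ]])}
wrist {'intrinsics': array([[282.33335684,   0.        , 320.86535161],
       [  0.        , 282.33335684, 201.31841969],
       [  0.        ,   0.        ,   1.        ]]), 'distortion': array([-0.01658268,  0.        ,  0.        ,  0.        ,  0.        ]), 'T_tool_cam': array([[ 8.37901629e-04, -9.55521195e-01, -2.94921249e-01,
         8.23352938e-02],
       [ 9.99999549e-01,  6.68658003e-04,  6.74703357e-04,
        -6.65340987e-04],
       [-4.47491905e-04, -2.94921681e-01,  9.55521325e-01,
        -1.62126384e-01],
       [ 0.00000000e+00,  0.00000000e+00,  0.00000000e+00,
         1.00000000e+00]])}
```

View pics/scene0.png

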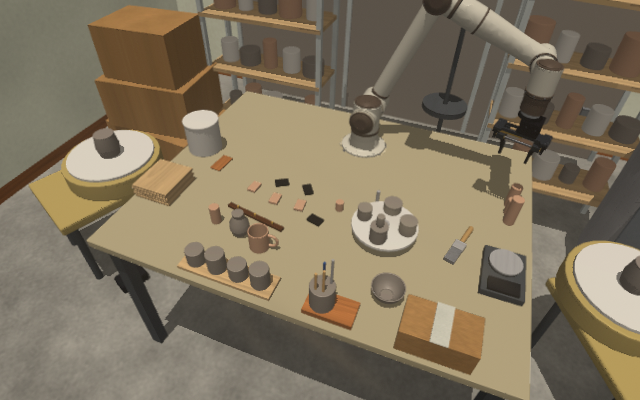

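View pics/top0.png

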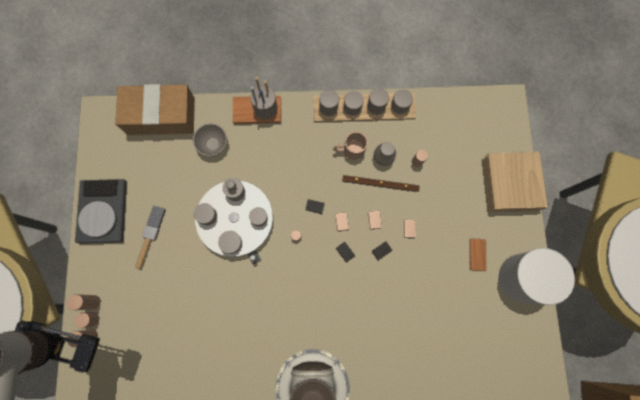

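```bash
cat > h.py <<'E'
from station import r,cams,ticket
import cv2,numpy as np
def ray(n,uv,pose=None):
    m=cams.camera_model(n)
    p=cv2.undistortPoints(np.array(uv,float).reshape(-1,1,2),m['intrinsics'],m['distortion']).reshape(-1,2)
    d=np.c_[p,np.ones(len(p))]
    if n=='wrist':
        R,t=pose; T=np.eye(4);T[:3,:3]=R;T[:3,3]=t
        T=T@m['T_tool_cam']
    else: T=np.linalg.inv(m['extrinsics'])
    return T[:3,3],d@T[:3,:3].T
def onplane(n,uv,z,pose=None):
    o,d=ray(n,uv,pose)
    return o+d*((z-o[2])/d[:,2])[:,None]
def proj(n,P,pose=None):
    m=cams.camera_model(n)
    if n=='wrist':
        R,t=pose; T=np.eye(4);T[:3,:3]=R;T[:3,3]=t
        E=np.linalg.inv(T@m['T_tool_cam'])
    else:E=m['extrinsics']
    return cv2.projectPoints(np.array(P,float).reshape(-1,3),cv2.Rodrigues(E[:3,:3])[0],E[:3,3],m['intrinsics'],m['distortion'])[0].reshape(-1,2)
def blobs(n,mask,z,pose=None,amin=30,amax=1e5):
    out=[]
    cs,_=cv2.findContours(mask.astype(np.uint8),cv2.RETR_EXTERNAL,cv2.CHAIN_APPROX_NONE)
    for c in cs:
        a=cv2.contourArea(c)
        if a<amin or a>amax: continue
        P=onplane(n,c.reshape(-1,2),z,pose)[:,:2]
        (cx,cy),(w,h),ang=cv2.minAreaRect((P*1000).astype(np.float32))
        if w<h: w,h,ang=h,w,ang+90
        out.append((c.reshape(-1,2).mean(0).round(0),a,(round(cx,1),round(cy,1)),(round(w,1),round(h,1)),round((ang+90)%180-90,1)))
    return out
E
python3 - <<'E'
from h import *
im=cv2.imread('pics/top0.png')
cv2.imwrite('pics/top0z.png',cv2.resize(im[120:280,190:450],None,fx=3,fy=3,interpolation=cv2.INTER_CUBIC))
hsv=cv2.cvtColor(im,cv2.COLOR_BGR2HSV)
for u,v in [(342,222),(375,220),(409,229),(300,300),(380,183),(420,157),(296,236)]:print((u,v),hsv[v,u])
m=cv2.inRange(hsv,(3,70,150),(14,255,255))
for b in blobs('top',m,0.012): print(b)
m=cv2.inRange(hsv,(0,0,0),(180,255,45))
for b in blobs('top',m,0.012): print(b)
E
```

```text
(342, 222) [ 13  75 218]
(375, 220) [ 13  77 213]
(409, 229) [ 13  77 209]
(300, 300) [ 21  64 167]
(380, 183) [ 17 140 106]
(420, 157) [ 12  79 209]
(296, 236) [ 12  76 218]
(array([ 81., 320.]), 144.5, (219.9, 685.7), (40.7, 39.5), -44.0)
(array([ 74., 302.]), 151.5, (273.3, 710.9), (41.1, 40.0), -43.7)
(array([477., 252.]), 286.0, (379.1, -528.8), (94.1, 43.4), -6.5)
(array([295., 235.]), 55.0, (454.0, 38.6), (28.5, 25.4), 88.2)
(array([409., 228.]), 147.0, (465.3, -322.5), (52.2, 34.7), -4.2)
(array([341., 221.]), 146.0, (493.3, -108.2), (53.1, 33.4), 6.4)
(array([374., 219.]), 142.0, (496.1, -213.2), (52.6, 34.5), 7.8)
(array([422., 155.]), 80.5, (704.2, -380.1), (35.9, 33.0), 21.6)
(array([356., 149.]), 78.5, (733.8, -166.8), (59.2, 24.1), 88.2)
(array([242., 109.]), 418.0, (885.2, 204.6), (84.1, 66.4), 0.2)
(array([278., 108.]), 48.0, (883.8, 87.4), (85.8, 13.5), -0.8)
(array([ 54., 347.]), 2082.5, (150.0, 751.5), (238.5, 139.5), 88.2)
(array([ 59., 308.]), 31.0, (256.8, 754.8), (23.3, 18.9), -2.3)
(array([ 34., 224.]), 215.5, (516.0, 854.1), (136.4, 21.2), 71.4)
(array([ 98., 189.]), 181.5, (625.4, 659.9), (98.8, 46.0), 88.2)
(array([581., 186.]), 238.0, (583.4, -877.8), (147.0, 22.8), -68.0)
```

View pics/top0z.png

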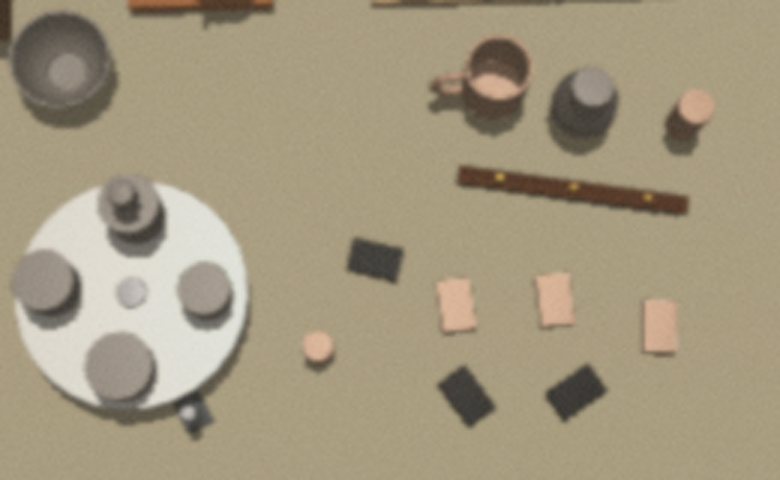

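Run:
```python
from h import *
im=cv2.imread('pics/top0.png');hsv=cv2.cvtColor(im,cv2.COLOR_BGR2HSV)
st=onplane('top',[[500/3+189.7,177/3+119.7],[574/3+189.7,187/3+119.7],[648/3+189.7,198/3+119.7]],0.022);print(st.round(4))
sub=np.zeros(hsv.shape[:2],bool);sub[165:200,330:430]=1
m=(hsv[:,:,2]<120)&sub
for b in blobs('top',m,0.012):print('strip',b)
m=cv2.inRange(hsv,(0,0,185),(180,45,255));m[:160]=0;m[270:]=0;m[:,:190]=0;m[:,290:]=0
ys,xs=np.nonzero(m)
P=onplane('top',np.c_[xs,ys],0.05)[:,:2]*1000
(c,rad)=cv2.minEnclosingCircle(P.astype(np.float32));print('disc',c,rad)
print(blobs('top',m,0.05)[:3])
for nm,uv,z in [('post',(189/3+189.7,409/3+119.7),.081),('knob',(127/3+189.7,193/3+119.7),.162),('axiscap',(132/3+189.7,292/3+119.7),.055),('stub',(318/3+189.7,345/3+119.7),.04)]:
    print(nm,onplane('top',[uv],z).round(4))
cv2.imwrite('pics/top_car.png',cv2.resize(im[165:275,185:310],None,fx=6,fy=6,interpolation=cv2.INTER_CUBIC)[:600])
im=cv2.imread('pics/scene0.png')
cv2.imwrite('pics/scene_car.png',cv2.resize(im[170:270,320:450],None,fx=6,fy=6,interpolation=cv2.INTER_CUBIC)[:600])
```

```text
[[ 0.6288 -0.1618  0.022 ]
 [ 0.6153 -0.2404  0.022 ]
 [ 0.6007 -0.3186  0.022 ]]
strip (array([380., 183.]), 430.5, (613.2, -238.5), (246.5, 24.2), 80.2)
strip (array([416., 167.]), 44.0, (662.9, -360.4), (35.7, 16.9), 88.2)
strip (array([383., 167.]), 62.0, (666.3, -250.0), (55.4, 16.9), 88.2)
disc (502.65087890625, 224.69140625) 128.6822052001953
[(array([231., 218.]), 2981.5, (510.8, 229.2), (234.3, 229.4), 89.4)]
post [[0.3856 0.1651 0.081 ]]
knob [[0.588  0.2146 0.162 ]]
axiscap [[0.5098 0.2266 0.055 ]]
stub [[0.451  0.0371 0.04  ]]
```

View pics/top_car.png

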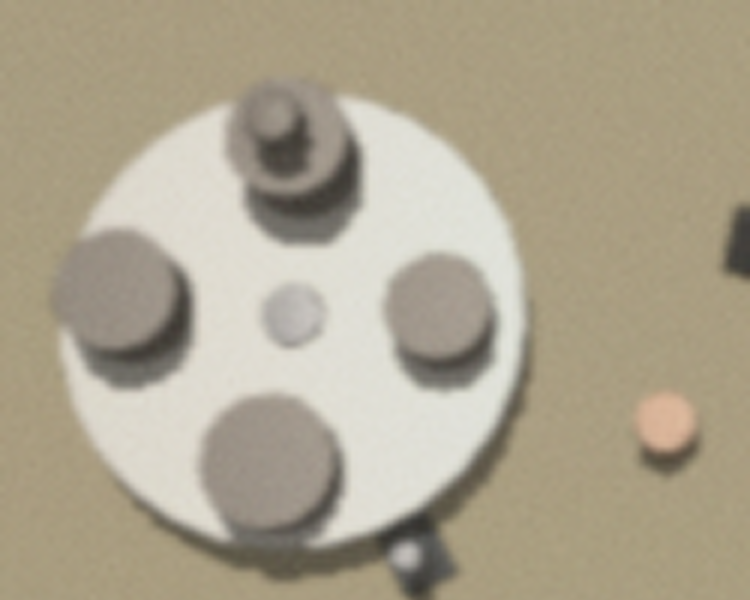

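View pics/scene_car.png

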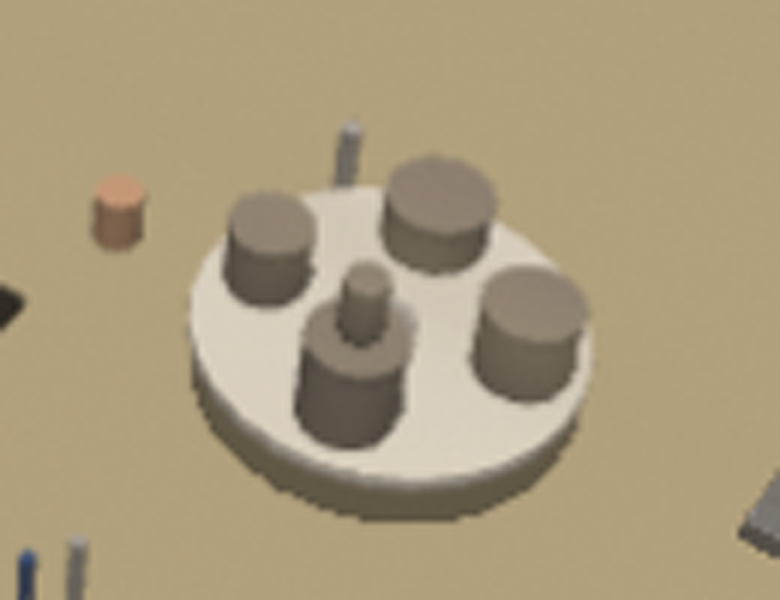

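```bash
cat >> h.py <<'E'
def plan(*targets):
    """targets (x,y,z,yaw_of_tool_x deg); prints rows relative to present pose"""
    s=r.sense();R=np.array(s['ee_rot']);p=np.array(s['tcp_pos'])
    y0=np.degrees(np.arctan2(R[1,0],R[0,0]))
    print('t',round(s['time_s'],2),'tcp',p.round(4),'yaw',round(y0,2),'F',np.round(s['wrist_force'],1),'grip',round(s['gripper_width'],3),'j',np.round(s['joints'],0))
    for t in targets:
        d=R.T@(np.array(t[:3])-p)
        wz=-(((t[3]-y0)+180)%360-180)
        print('dx %.4f dy %.4f dz %.4f wz %.2f'%(*d,wz))
def snap(fn,n='wrist'):
    s=r.sense();pose=(np.array(s['ee_rot']),np.array(s['tcp_pos']))
    im=cams.capture(n);cv2.imwrite('pics/'+fn+'.png',im[:,:,::-1])
    np.savez('pics/'+fn+'.npz',R=pose[0],p=pose[1])
    return im[:,:,::-1].copy(),pose
E
python3 -c "
from h import *
plan((.42,.25,.25,-10),(.5,-.22,.22,-10))"
```

```text
t 0.1 tcp [0.1688 0.6012 0.2216] yaw -15.7 F [-0.2  0.2 -0.6] grip 0.997 j [ 89.  22.   0.  -0. -68. -15.]
dx 0.3368 dy 0.2702 dz -0.0279 wz -5.70
dx 0.5410 dy 0.7010 dz 0.0030 wz -5.70
```

>>> drive_tool(
  deltas=[
    {"dx": 0.337, "dy": 0.27, "dz": -0.028, "wz": -5.7},
    {"dx": 0.337, "dy": 0.27, "dz": -0.028, "wz": -5.7},
    {"dx": 0.337, "dy": 0.27, "dz": -0.028, "wz": -5.7},
    {"dx": 0.337, "dy": 0.27, "dz": -0.028, "wz": -5.7},
    {"dx": 0.337, "dy": 0.27, "dz": -0.028, "wz": -5.7},
    {"dx": 0.337, "dy": 0.27, "dz": -0.028, "wz": -5.7},
    {"dx": 0.337, "dy": 0.27, "dz": -0.028, "wz": -5.7},
    {"dx": 0.337, "dy": 0.27, "dz": -0.028, "wz": -5.7},
    {"dx": 0.541, "dy": 0.701, "dz": 0.003, "wz": -5.7},
    {"dx": 0.541, "dy": 0.701, "dz": 0.003, "wz": -5.7},
    {"dx": 0.541, "dy": 0.701, "dz": 0.003, "wz": -5.7},
    {"dx": 0.541, "dy": 0.701, "dz": 0.003, "wz": -5.7},
    {"dx": 0.541, "dy": 0.701, "dz": 0.003, "wz": -5.7},
    {"dx": 0.541, "dy": 0.701, "dz": 0.003, "wz": -5.7},
    {"dx": 0.541, "dy": 0.701, "dz": 0.003, "wz": -5.7},
    {"dx": 0.541, "dy": 0.701, "dz": 0.003, "wz": -5.7},
    {"dx": 0.541, "dy": 0.701, "dz": 0.003, "wz": -5.7},
    {"dx": 0.541, "dy": 0.701, "dz": 0.003, "wz": -5.7},
    {"dx": 0.541, "dy": 0.701, "dz": 0.003, "wz": -5.7},
    {"dx": 0.541, "dy": 0.701, "dz": 0.003, "wz": -5.7},
  ],
  gripper=0.7,
)

```text
schema error: expected keys dx, dy, dz, wx, wy, wz
```

Rows need all six keys.

>>> drive_tool(
  deltas=[
    {"dx": 0.337, "dy": 0.27, "dz": -0.028, "wx": 0, "wy": 0, "wz": -5.7},
    {"dx": 0.337, "dy": 0.27, "dz": -0.028, "wx": 0, "wy": 0, "wz": -5.7},
    {"dx": 0.337, "dy": 0.27, "dz": -0.028, "wx": 0, "wy": 0, "wz": -5.7},
    {"dx": 0.337, "dy": 0.27, "dz": -0.028, "wx": 0, "wy": 0, "wz": -5.7},
    {"dx": 0.337, "dy": 0.27, "dz": -0.028, "wx": 0, "wy": 0, "wz": -5.7},
    {"dx": 0.337, "dy": 0.27, "dz": -0.028, "wx": 0, "wy": 0, "wz": -5.7},
    {"dx": 0.337, "dy": 0.27, "dz": -0.028, "wx": 0, "wy": 0, "wz": -5.7},
    {"dx": 0.337, "dy": 0.27, "dz": -0.028, "wx": 0, "wy": 0, "wz": -5.7},
    {"dx": 0.541, "dy": 0.701, "dz": 0.003, "wx": 0, "wy": 0, "wz": -5.7},
    {"dx": 0.541, "dy": 0.701, "dz": 0.003, "wx": 0, "wy": 0, "wz": -5.7},
    {"dx": 0.541, "dy": 0.701, "dz": 0.003, "wx": 0, "wy": 0, "wz": -5.7},
    {"dx": 0.541, "dy": 0.701, "dz": 0.003, "wx": 0, "wy": 0, "wz": -5.7},
    {"dx": 0.541, "dy": 0.701, "dz": 0.003, "wx": 0, "wy": 0, "wz": -5.7},
    {"dx": 0.541, "dy": 0.701, "dz": 0.003, "wx": 0, "wy": 0, "wz": -5.7},
    {"dx": 0.541, "dy": 0.701, "dz": 0.003, "wx": 0, "wy": 0, "wz": -5.7},
    {"dx": 0.541, "dy": 0.701, "dz": 0.003, "wx": 0, "wy": 0, "wz": -5.7},
    {"dx": 0.541, "dy": 0.701, "dz": 0.003, "wx": 0, "wy": 0, "wz": -5.7},
    {"dx": 0.541, "dy": 0.701, "dz": 0.003, "wx": 0, "wy": 0, "wz": -5.7},
    {"dx": 0.541, "dy": 0.701, "dz": 0.003, "wx": 0, "wy": 0, "wz": -5.7},
    {"dx": 0.541, "dy": 0.701, "dz": 0.003, "wx": 0, "wy": 0, "wz": -5.7},
  ],
  gripper=0.7,
)

```text
time_s: 2.1
tcp_pos: [0.4997, -0.2208, 0.2184]
ee_rot: [[0.984, -0.177, -0.002], [-0.177, -0.984, 0.001], [-0.002, -0.0, -1.0]]
wrist_force: [-0.0, 0.1, 0.3]
gripper_width: 0.702
```

Run:
```python
from h import *
im,pose=snap('w1')
hsv=cv2.cvtColor(im,cv2.COLOR_BGR2HSV)
m=cv2.inRange(hsv,(3,60,140),(15,255,255))
for b in blobs('wrist',m,0.012,pose,60): print(b)
m=(hsv[:,:,2]<130)&(hsv[:,:,1]>90)
for b in blobs('wrist',m,0.012,pose,400): print('dk',b)
```

```text
(array([135., 246.]), 123.5, (449.5, 62.8), (31.5, 15.2), -79.2)
(array([547., 218.]), 1466.5, (380.7, -526.2), (97.0, 46.3), -4.3)
(array([240., 196.]), 907.5, (494.4, -108.0), (55.0, 34.9), 6.0)
(array([400., 189.]), 853.0, (465.5, -321.8), (55.2, 34.6), -3.4)
(array([315., 180.]), 922.5, (497.5, -212.4), (53.8, 35.2), 3.9)
dk (array([245., 386.]), 6765.0, (165.2, -19.3), (571.9, 71.7), 80.4)
dk (array([233., 316.]), 560.5, (300.9, -45.0), (77.6, 43.7), -13.1)
dk (array([208., 287.]), 620.0, (365.7, -24.4), (98.6, 38.0), -14.9)
dk (array([432., 284.]), 613.5, (310.4, -358.2), (118.1, 38.9), -6.7)
dk (array([492., 304.]), 8341.0, (281.1, -376.4), (619.9, 172.7), 81.3)
dk (array([ 59., 289.]), 3567.5, (404.5, 216.2), (174.8, 174.1), 70.0)
dk (array([340., 243.]), 609.0, (399.9, -229.2), (63.9, 40.5), -54.0)
dk (array([318.,  84.]), 3646.5, (615.1, -238.6), (249.6, 23.5), 80.4)
dk (array([613.,  64.]), 5705.5, (575.9, -596.3), (148.5, 64.5), -0.1)
dk (array([415.,   7.]), 520.0, (673.4, -362.9), (45.3, 20.0), 80.3)
dk (array([213.,   7.]), 1194.0, (711.9, -131.6), (116.8, 26.1), 79.4)
```

View pics/w1.png

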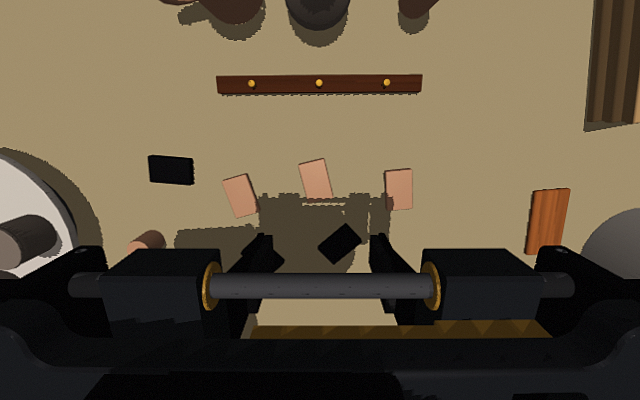

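Run:
```python
from h import *
im=cv2.imread('pics/w1.png');d=np.load('pics/w1.npz');pose=(d['R'],d['p'])
hsv=cv2.cvtColor(im,cv2.COLOR_BGR2HSV)
m=cv2.inRange(hsv,(15,150,140),(30,255,255));m[100:]=0
cs,_=cv2.findContours(m,0,1)
pts=sorted([c.reshape(-1,2).mean(0) for c in cs if cv2.contourArea(c)>4 and 60<c[0,0,1]<100],key=lambda c:c[0])
print(pts)
P=onplane('wrist',pts,0.021,pose);print(P.round(4))
# refine tiles w/ lenient mask
m=cv2.inRange(hsv,(2,85,60),(14,255,255))
for b in blobs('wrist',m,0.012,pose,400):print(b)
v=P[0]-P[-1];yaw=np.degrees(np.arctan2(v[1],v[0]))-90;print('strip x yaw',yaw)
x=np.array([np.cos(np.radians(yaw)),np.sin(np.radians(yaw)),0]);y=np.array([-x[1],x[0],0])
c=P.mean(0)
for k in(-1,0,1):print('slot',k+1,(c+.08*k*y-.038*x).round(4))
```

```text
[array([251.0625,  82.875 ]), array([318.64705882,  82.17647059]), array([386.5,  81.5])]
[[ 0.6302 -0.1599  0.021 ]
 [ 0.6167 -0.2387  0.021 ]
 [ 0.6035 -0.3178  0.021 ]]
(array([144., 242.]), 424.0, (451.0, 48.1), (63.0, 24.2), -67.9)
(array([547., 220.]), 1990.0, (381.7, -524.1), (98.5, 50.1), -5.1)
(array([242., 196.]), 985.5, (495.4, -109.5), (56.0, 37.9), 6.4)
(array([398., 189.]), 1006.0, (466.6, -320.7), (56.9, 37.1), -4.6)
(array([316., 180.]), 1033.0, (497.6, -212.7), (56.5, 36.2), 3.3)
(array([317.,  83.]), 3130.5, (616.8, -238.8), (248.9, 19.5), 80.6)
strip x yaw -9.594543680953379
slot 0 [ 0.566  -0.3114  0.021 ]
slot 1 [ 0.5793 -0.2325  0.021 ]
slot 2 [ 0.5927 -0.1536  0.021 ]
```

```bash
python3 -c "
from h import *
plan((.4976,-.2127,.05,3.4),(.4976,-.2127,.004,3.4))"
```

```text
t 2.15 tcp [ 0.4997 -0.2196  0.2188] yaw -10.07 F [-0.2  0.4  0.3] grip 0.702 j [ -7.  15. -11.  -0. -65.  87.]
dx -0.0030 dy -0.0064 dz 0.1688 wz -13.47
dx -0.0030 dy -0.0064 dz 0.2148 wz -13.47
```

>>> drive_tool(
  deltas=[
    {"dx": -0.003, "dy": -0.0064, "dz": 0.169, "wx": 0, "wy": 0, "wz": -13.5},
    {"dx": -0.003, "dy": -0.0064, "dz": 0.169, "wx": 0, "wy": 0, "wz": -13.5},
    {"dx": -0.003, "dy": -0.0064, "dz": 0.169, "wx": 0, "wy": 0, "wz": -13.5},
    {"dx": -0.003, "dy": -0.0064, "dz": 0.169, "wx": 0, "wy": 0, "wz": -13.5},
    {"dx": -0.003, "dy": -0.0064, "dz": 0.195, "wx": 0, "wy": 0, "wz": -13.5},
    {"dx": -0.003, "dy": -0.0064, "dz": 0.209, "wx": 0, "wy": 0, "wz": -13.5},
    {"dx": -0.003, "dy": -0.0064, "dz": 0.2145, "wx": 0, "wy": 0, "wz": -13.5},
    {"dx": -0.003, "dy": -0.0064, "dz": 0.2145, "wx": 0, "wy": 0, "wz": -13.5},
  ],
)

```text
time_s: 2.95
tcp_pos: [0.4984, -0.2114, 0.005]
ee_rot: [[0.998, 0.063, -0.001], [0.063, -0.998, 0.0], [-0.001, -0.0, -1.0]]
wrist_force: [-0.9, -0.9, 0.5]
gripper_width: 0.702
```

```bash
python3 -c "
from h import *
x,y=.5778,-.2323
plan((.53,-.22,.035,-9.6),(x,y,.025,-9.6),(x,y,.005,-9.6))
snap('w2')"
```

```text
t 2.95 tcp [ 0.4984 -0.2114  0.005 ] yaw 3.63 F [-0.9 -0.9  0.5] grip 0.702 j [ -6.  29. -26.  -0. -35.  99.]
dx 0.0310 dy 0.0106 dz -0.0300 wz 13.23
dx 0.0779 dy 0.0259 dz -0.0201 wz 13.23
dx 0.0780 dy 0.0259 dz -0.0001 wz 13.23
```

View pics/w2.png

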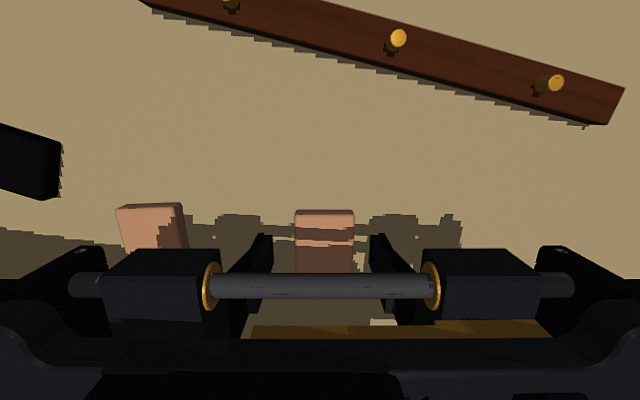

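>>> drive_tool(
  deltas=[
    {"dx": 0, "dy": 0, "dz": 0, "wx": 0, "wy": 0, "wz": 0},
    {"dx": 0, "dy": 0, "dz": 0, "wx": 0, "wy": 0, "wz": 0},
    {"dx": 0, "dy": 0, "dz": 0, "wx": 0, "wy": 0, "wz": 0},
    {"dx": 0, "dy": 0, "dz": 0, "wx": 0, "wy": 0, "wz": 0},
    {"dx": 0, "dy": 0, "dz": 0, "wx": 0, "wy": 0, "wz": 0},
    {"dx": 0, "dy": 0, "dz": -0.02, "wx": 0, "wy": 0, "wz": 0},
  ],
  gripper=0.3,
)

```text
time_s: 3.6
tcp_pos: [0.4962, -0.2123, 0.0231]
ee_rot: [[0.998, 0.06, -0.006], [0.06, -0.998, 0.001], [-0.006, -0.002, -1.0]]
wrist_force: [-0.8, 0.4, 0.4]
gripper_width: 0.41
```

```bash
python3 -c "
from h import *
im,pose=snap('w3')
x,y=.5778,-.2323
plan((.53,-.22,.035,-9.6),(x,y,.025,-9.6),(x,y,.005,-9.6))
"
```

```text
t 3.65 tcp [ 0.4995 -0.2131  0.0275] yaw 3.55 F [ 1.8 -0.1  1.4] grip 0.408 j [ -6.  27. -25.   0. -38.  99.]
dx 0.0301 dy 0.0088 dz -0.0075 wz 13.15
dx 0.0770 dy 0.0240 dz 0.0027 wz 13.15
dx 0.0769 dy 0.0240 dz 0.0227 wz 13.15
```

View pics/w3.png

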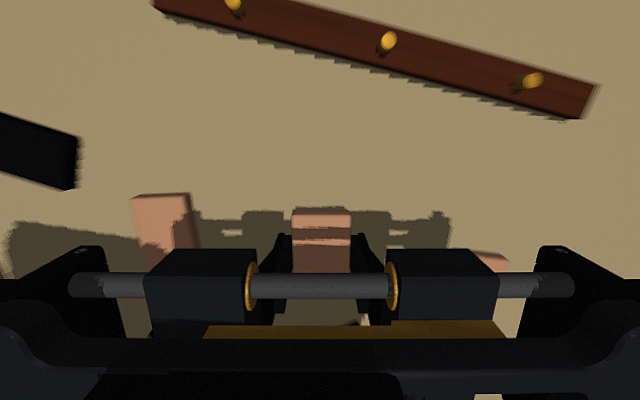

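```bash
python3 -c "
from h import *
im=cv2.imread('pics/w2.png');cv2.imwrite('pics/w2z.png',cv2.resize(im[195:260,280:370],None,fx=8,fy=8))
d=np.load('pics/w2.npz');P=onplane('wrist',[[298,214],[352,214]],.012,(d['R'],d['p']))
print((P-d['p'])@d['R'])
"
```

```text
[[ 0.02686001 -0.01352881 -0.00703635]
 [ 0.02688141  0.01795882 -0.00704143]]
```

View pics/w2z.png

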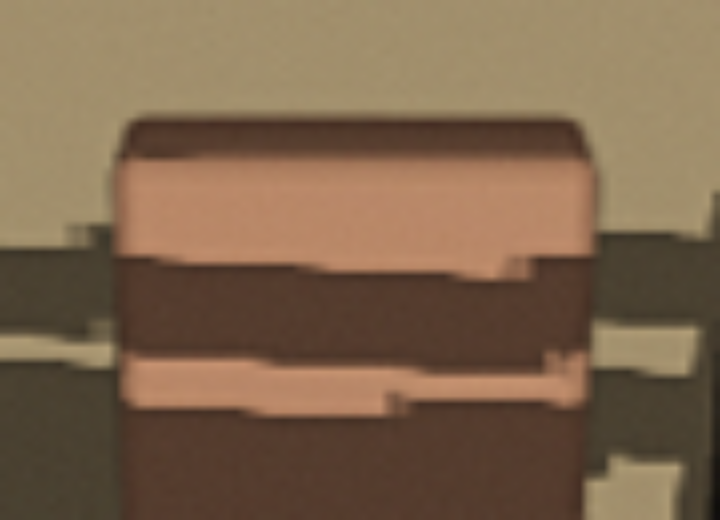

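>>> drive_tool(
  deltas=[
    {"dx": 0.031, "dy": 0.01, "dz": -0.008, "wx": 0, "wy": 0, "wz": 7},
    {"dx": 0.06, "dy": 0.02, "dz": -0.005, "wx": 0, "wy": 0, "wz": 13.2},
    {"dx": 0.079, "dy": 0.0255, "dz": 0, "wx": 0, "wy": 0, "wz": 13.2},
    {"dx": 0.079, "dy": 0.0255, "dz": 0.01, "wx": 0, "wy": 0, "wz": 13.2},
    {"dx": 0.079, "dy": 0.0255, "dz": 0.02, "wx": 0, "wy": 0, "wz": 13.2},
    {"dx": 0.079, "dy": 0.0255, "dz": 0.02, "wx": 0, "wy": 0, "wz": 13.2},
    {"dx": 0.079, "dy": 0.0255, "dz": 0.02, "wx": 0, "wy": 0, "wz": 13.2},
  ],
)

```text
time_s: 4.35
tcp_pos: [0.5818, -0.234, 0.0081]
ee_rot: [[0.986, -0.166, 0.008], [-0.166, -0.986, -0.003], [0.008, 0.001, -1.0]]
wrist_force: [2.4, -0.2, 10.5]
gripper_width: 0.409
```

```bash
python3 -c "
from h import *
plan((.5778,-.2323,.05,-9.6),(.4666,-.3207,.05,-4.6),(.4666,-.3207,.004,-4.6))
"
```

```text
t 4.35 tcp [ 0.5818 -0.234   0.0081] yaw -9.56 F [ 2.4 -0.2 10.5] grip 0.409 j [ -7.  34. -13.   0. -42.  87.]
dx -0.0039 dy -0.0010 dz -0.0420 wz 0.04
dx -0.0989 dy 0.1046 dz -0.0426 wz -4.96
dx -0.0993 dy 0.1046 dz 0.0034 wz -4.96
```

>>> drive_tool(
  deltas=[
    {"dx": 0, "dy": 0, "dz": 0, "wx": 0, "wy": 0, "wz": 0},
    {"dx": 0, "dy": 0, "dz": 0, "wx": 0, "wy": 0, "wz": 0},
  ],
)

```text
time_s: 4.55
tcp_pos: [0.5818, -0.2341, 0.0081]
ee_rot: [[0.986, -0.166, 0.008], [-0.166, -0.986, -0.003], [0.009, 0.001, -1.0]]
wrist_force: [1.6, -0.8, 9.9]
gripper_width: 0.409
```

```bash
python3 -c "
from h import *
snap('w4')
plan((.5778,-.2323,.05,-9.6),(.4666,-.3207,.05,-4.6),(.4666,-.3207,.004,-4.6))
"
```

```text
t 4.6 tcp [ 0.5818 -0.234   0.0081] yaw -9.57 F [ 3.1 -0.9  9.4] grip 0.409 j [ -7.  34. -13.   0. -42.  87.]
dx -0.0039 dy -0.0010 dz -0.0420 wz 0.03
dx -0.0988 dy 0.1047 dz -0.0427 wz -4.97
dx -0.0992 dy 0.1046 dz 0.0033 wz -4.97
```

View pics/w4.png

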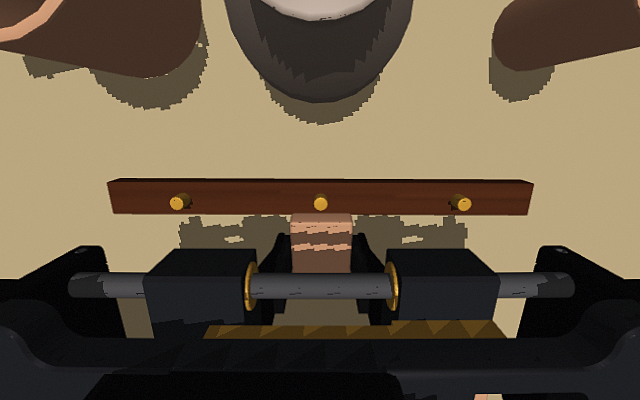

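>>> drive_tool(
  deltas=[
    {"dx": 0, "dy": 0, "dz": 0, "wx": 0, "wy": 0, "wz": 0},
    {"dx": 0, "dy": 0, "dz": 0, "wx": 0, "wy": 0, "wz": 0},
    {"dx": 0, "dy": 0, "dz": 0, "wx": 0, "wy": 0, "wz": 0},
    {"dx": 0, "dy": 0, "dz": -0.04, "wx": 0, "wy": 0, "wz": 0},
    {"dx": -0.03, "dy": 0.03, "dz": -0.05, "wx": 0, "wy": 0, "wz": 0},
    {"dx": -0.06, "dy": 0.065, "dz": -0.05, "wx": 0, "wy": 0, "wz": -5},
    {"dx": -0.096, "dy": 0.1, "dz": -0.05, "wx": 0, "wy": 0, "wz": -5},
    {"dx": -0.096, "dy": 0.106, "dz": -0.045, "wx": 0, "wy": 0, "wz": -5},
    {"dx": -0.096, "dy": 0.106, "dz": -0.02, "wx": 0, "wy": 0, "wz": -5},
    {"dx": -0.096, "dy": 0.106, "dz": -0.006, "wx": 0, "wy": 0, "wz": -5},
    {"dx": -0.096, "dy": 0.106, "dz": 0, "wx": 0, "wy": 0, "wz": -5},
    {"dx": -0.096, "dy": 0.106, "dz": 0, "wx": 0, "wy": 0, "wz": -5},
  ],
  gripper=0.65,
)

```text
time_s: 5.8
tcp_pos: [0.4656, -0.3212, 0.0038]
ee_rot: [[0.997, -0.082, -0.003], [-0.082, -0.997, 0.001], [-0.003, -0.001, -1.0]]
wrist_force: [0.0, 0.4, 0.2]
gripper_width: 0.65
```

```bash
python3 -c "
from h import *
snap('w5')
plan((.565,-.3112,.005,-9.6))
"
```

```text
t 5.85 tcp [ 0.4663 -0.3214  0.0047] yaw -4.66 F [ 0.6  0.2 -0.3] grip 0.649 j [-18.  31. -22.   0. -37. 104.]
dx 0.0975 dy -0.0182 dz -0.0004 wz 4.94
```

View pics/w5.png

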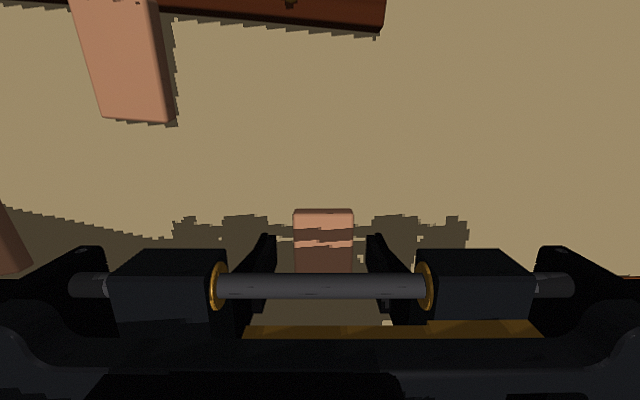

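>>> drive_tool(
  deltas=[
    {"dx": 0, "dy": 0, "dz": 0, "wx": 0, "wy": 0, "wz": 0},
    {"dx": 0, "dy": 0, "dz": 0, "wx": 0, "wy": 0, "wz": 0},
    {"dx": 0, "dy": 0, "dz": 0, "wx": 0, "wy": 0, "wz": 0},
    {"dx": 0, "dy": 0, "dz": 0, "wx": 0, "wy": 0, "wz": 0},
    {"dx": 0, "dy": 0, "dz": 0, "wx": 0, "wy": 0, "wz": 0},
    {"dx": 0, "dy": 0, "dz": -0.02, "wx": 0, "wy": 0, "wz": 0},
    {"dx": 0.03, "dy": -0.006, "dz": -0.025, "wx": 0, "wy": 0, "wz": 2},
    {"dx": 0.065, "dy": -0.012, "dz": -0.025, "wx": 0, "wy": 0, "wz": 5},
    {"dx": 0.09, "dy": -0.017, "dz": -0.02, "wx": 0, "wy": 0, "wz": 5},
    {"dx": 0.0975, "dy": -0.018, "dz": -0.018, "wx": 0, "wy": 0, "wz": 5},
    {"dx": 0.0975, "dy": -0.018, "dz": -0.012, "wx": 0, "wy": 0, "wz": 5},
    {"dx": 0.0975, "dy": -0.018, "dz": -0.004, "wx": 0, "wy": 0, "wz": 5},
    {"dx": 0.0975, "dy": -0.018, "dz": -0.001, "wx": 0, "wy": 0, "wz": 5},
    {"dx": 0.0975, "dy": -0.018, "dz": -0.001, "wx": 0, "wy": 0, "wz": 5},
  ],
  gripper=0.3,
)

```text
time_s: 7.25
tcp_pos: [0.5636, -0.3117, 0.0058]
ee_rot: [[0.986, -0.169, -0.002], [-0.169, -0.986, 0.0], [-0.002, -0.0, -1.0]]
wrist_force: [-0.2, 0.1, -0.8]
gripper_width: 0.41
```

```bash
python3 -c "
from h import *
snap('w6')
plan((.565,-.3112,.005,-9.6),(.4954,-.1095,.0045,6.4))
"
```

```text
t 7.3 tcp [ 0.5638 -0.3117  0.0058] yaw -9.73 F [-0.2 -0.2  0.3] grip 0.406 j [-15.  36. -10.  -0. -44.  95.]
dx 0.0011 dy -0.0007 dz 0.0008 wz -0.13
dx -0.1016 dy -0.1878 dz 0.0015 wz -16.13
```

View pics/w6.png

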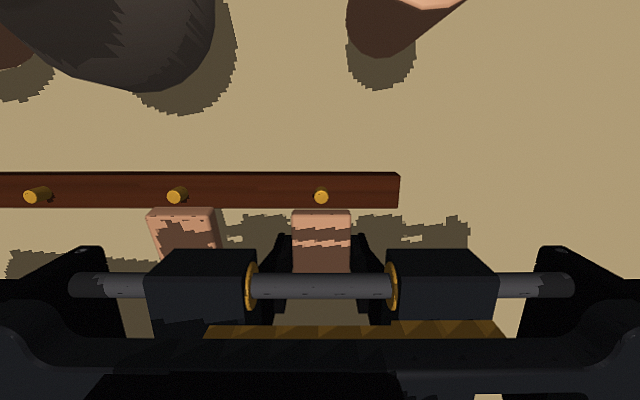

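>>> drive_tool(
  deltas=[
    {"dx": 0, "dy": 0, "dz": 0, "wx": 0, "wy": 0, "wz": 0},
    {"dx": 0, "dy": 0, "dz": 0, "wx": 0, "wy": 0, "wz": 0},
    {"dx": 0, "dy": 0, "dz": 0, "wx": 0, "wy": 0, "wz": 0},
    {"dx": 0, "dy": 0, "dz": -0.045, "wx": 0, "wy": 0, "wz": 0},
    {"dx": -0.02, "dy": -0.03, "dz": -0.06, "wx": 0, "wy": 0, "wz": 0},
    {"dx": -0.04, "dy": -0.07, "dz": -0.06, "wx": 0, "wy": 0, "wz": -5},
    {"dx": -0.06, "dy": -0.11, "dz": -0.06, "wx": 0, "wy": 0, "wz": -10},
    {"dx": -0.08, "dy": -0.15, "dz": -0.06, "wx": 0, "wy": 0, "wz": -16},
    {"dx": -0.1, "dy": -0.185, "dz": -0.06, "wx": 0, "wy": 0, "wz": -16.1},
    {"dx": -0.101, "dy": -0.188, "dz": -0.04, "wx": 0, "wy": 0, "wz": -16.1},
    {"dx": -0.101, "dy": -0.188, "dz": -0.018, "wx": 0, "wy": 0, "wz": -16.1},
    {"dx": -0.101, "dy": -0.188, "dz": -0.004, "wx": 0, "wy": 0, "wz": -16.1},
    {"dx": -0.101, "dy": -0.188, "dz": 0.0015, "wx": 0, "wy": 0, "wz": -16.1},
    {"dx": -0.101, "dy": -0.188, "dz": 0.0015, "wx": 0, "wy": 0, "wz": -16.1},
  ],
  gripper=0.65,
)

```text
time_s: 8.7
tcp_pos: [0.4968, -0.1094, 0.0041]
ee_rot: [[0.994, 0.112, -0.001], [0.112, -0.994, -0.0], [-0.001, 0.0, -1.0]]
wrist_force: [0.2, -0.1, -0.2]
gripper_width: 0.648
```

```bash
python3 -c "
from h import *
snap('w7')
plan((.5917,-.1534,.005,-9.6))
"
```

```text
t 8.75 tcp [ 0.4973 -0.1094  0.0047] yaw 6.42 F [-0.2 -0.2  0.1] grip 0.648 j [  6.  27. -30.   0. -33.  91.]
dx 0.0889 dy 0.0543 dz -0.0003 wz 16.02
```

View pics/w7.png

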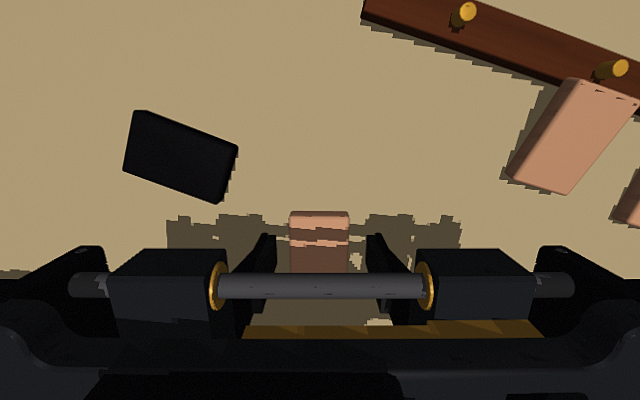

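>>> drive_tool(
  deltas=[
    {"dx": 0, "dy": 0, "dz": 0, "wx": 0, "wy": 0, "wz": 0},
    {"dx": 0, "dy": 0, "dz": 0, "wx": 0, "wy": 0, "wz": 0},
    {"dx": 0, "dy": 0, "dz": 0, "wx": 0, "wy": 0, "wz": 0},
    {"dx": 0, "dy": 0, "dz": 0, "wx": 0, "wy": 0, "wz": 0},
    {"dx": 0, "dy": 0, "dz": 0, "wx": 0, "wy": 0, "wz": 0},
    {"dx": 0, "dy": 0, "dz": -0.02, "wx": 0, "wy": 0, "wz": 0},
    {"dx": 0.03, "dy": 0.018, "dz": -0.025, "wx": 0, "wy": 0, "wz": 6},
    {"dx": 0.06, "dy": 0.036, "dz": -0.025, "wx": 0, "wy": 0, "wz": 12},
    {"dx": 0.08, "dy": 0.05, "dz": -0.02, "wx": 0, "wy": 0, "wz": 16},
    {"dx": 0.0885, "dy": 0.054, "dz": -0.018, "wx": 0, "wy": 0, "wz": 16},
    {"dx": 0.089, "dy": 0.054, "dz": -0.012, "wx": 0, "wy": 0, "wz": 16},
    {"dx": 0.089, "dy": 0.054, "dz": -0.004, "wx": 0, "wy": 0, "wz": 16},
    {"dx": 0.089, "dy": 0.054, "dz": -0.001, "wx": 0, "wy": 0, "wz": 16},
    {"dx": 0.089, "dy": 0.054, "dz": -0.001, "wx": 0, "wy": 0, "wz": 16},
  ],
  gripper=0.3,
)

```text
time_s: 10.15
tcp_pos: [0.5902, -0.1525, 0.0053]
ee_rot: [[0.986, -0.166, -0.002], [-0.166, -0.986, 0.0], [-0.002, 0.0, -1.0]]
wrist_force: [-1.0, 0.1, -0.5]
gripper_width: 0.406
```

```bash
python3 -c "
from h import *
plan((.5917,-.1534,.005,-9.6),(.49,-.2,.2,-9.6))
"
```

```text
t 10.15 tcp [ 0.5902 -0.1525  0.0053] yaw -9.53 F [-1.   0.1 -0.5] grip 0.406 j [  1.  34. -16.  -0. -41.  80.]
dx 0.0016 dy 0.0007 dz 0.0003 wz 0.07
dx -0.0913 dy 0.0635 dz -0.1945 wz 0.07
```

>>> drive_tool(
  deltas=[
    {"dx": 0, "dy": 0, "dz": 0, "wx": 0, "wy": 0, "wz": 0},
    {"dx": 0, "dy": 0, "dz": 0, "wx": 0, "wy": 0, "wz": 0},
    {"dx": 0, "dy": 0, "dz": 0, "wx": 0, "wy": 0, "wz": 0},
    {"dx": 0, "dy": 0, "dz": -0.04, "wx": 0, "wy": 0, "wz": 0},
    {"dx": -0.08, "dy": 0.07, "dz": -0.15, "wx": 0, "wy": 0, "wz": 0},
    {"dx": -0.08, "dy": 0.07, "dz": -0.15, "wx": 0, "wy": 0, "wz": 0},
    {"dx": -0.08, "dy": 0.07, "dz": -0.15, "wx": 0, "wy": 0, "wz": 0},
    {"dx": -0.08, "dy": 0.07, "dz": -0.15, "wx": 0, "wy": 0, "wz": 0},
    {"dx": -0.08, "dy": 0.07, "dz": -0.15, "wx": 0, "wy": 0, "wz": 0},
  ],
  gripper=0.65,
)

```text
time_s: 11.05
tcp_pos: [0.5009, -0.2092, 0.1571]
ee_rot: [[0.986, -0.168, 0.003], [-0.168, -0.986, -0.0], [0.003, -0.0, -1.0]]
wrist_force: [0.9, -0.1, 0.2]
gripper_width: 0.653
```

Run:
```python
from h import *
im,pose=snap('w8')
hsv=cv2.cvtColor(im,cv2.COLOR_BGR2HSV)
m=cv2.inRange(hsv,(2,85,60),(14,255,255))
m2=(hsv[:,:,2]>150)&(m>0)
for b in blobs('wrist',m2,0.012,pose,300):print(b)
m=cv2.inRange(hsv,(15,150,140),(30,255,255));
cs,_=cv2.findContours(m,0,1)
pts=sorted([c.reshape(-1,2).mean(0) for c in cs if cv2.contourArea(c)>4 and c[0,0,1]<140],key=lambda c:c[0])
P=onplane('wrist',pts,0.021,pose);print(pts,P.round(4))
cv2.imwrite('pics/w8z.png',cv2.resize(im[50:200,180:460],None,fx=2.8,fy=2.8))
```

```text
(array([596., 237.]), 544.0, (390.9, -525.3), (75.7, 20.2), -2.1)
(array([253., 120.]), 1674.0, (587.8, -151.8), (53.7, 34.4), -9.7)
(array([407., 118.]), 1690.0, (563.0, -310.7), (53.5, 34.7), -9.5)
(array([331., 114.]), 1729.0, (580.5, -233.6), (54.2, 34.7), -9.9)
[array([249.65,  75.5 ]), array([331.5 ,  75.55]), array([413.26315789,  76.31578947])] [[ 0.6302 -0.1601  0.021 ]
 [ 0.6167 -0.2389  0.021 ]
 [ 0.6029 -0.3177  0.021 ]]
```

View pics/w8z.png

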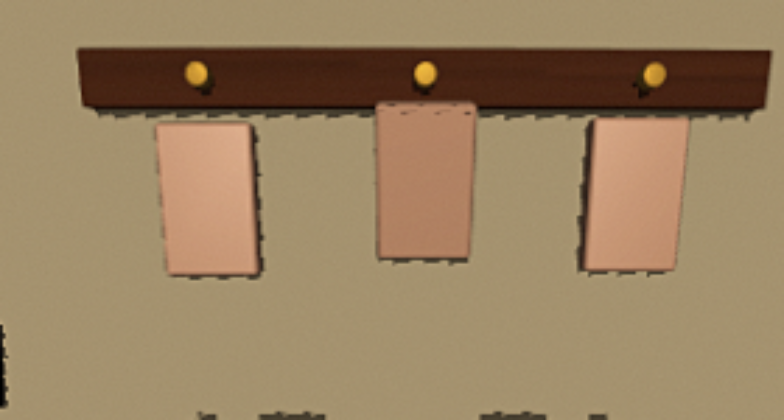

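```bash
python3 -c "
from h import *
plan((.5815,-.2335,.06,-9.6),(.5815,-.2335,.007,-9.6))
"
```

```text
t 11.1 tcp [ 0.5008 -0.2087  0.1556] yaw -9.62 F [ 0.2 -0.9 -0.7] grip 0.649 j [ -6.  17. -17.  -0. -56.  86.]
dx 0.0836 dy 0.0110 dz 0.0957 wz -0.02
dx 0.0836 dy 0.0111 dz 0.1487 wz -0.02
```

>>> drive_tool(
  deltas=[
    {"dx": 0.04, "dy": 0.005, "dz": 0.03, "wx": 0, "wy": 0, "wz": 0},
    {"dx": 0.08, "dy": 0.011, "dz": 0.06, "wx": 0, "wy": 0, "wz": 0},
    {"dx": 0.0836, "dy": 0.011, "dz": 0.1, "wx": 0, "wy": 0, "wz": 0},
    {"dx": 0.0836, "dy": 0.011, "dz": 0.13, "wx": 0, "wy": 0, "wz": 0},
    {"dx": 0.0836, "dy": 0.011, "dz": 0.143, "wx": 0, "wy": 0, "wz": 0},
    {"dx": 0.0836, "dy": 0.011, "dz": 0.1485, "wx": 0, "wy": 0, "wz": 0},
    {"dx": 0.0836, "dy": 0.011, "dz": 0.1485, "wx": 0, "wy": 0, "wz": 0},
    {"dx": 0.0836, "dy": 0.011, "dz": 0.1485, "wx": 0, "wy": 0, "wz": 0},
  ],
)

```text
time_s: 11.9
tcp_pos: [0.5828, -0.2335, 0.0086]
ee_rot: [[0.986, -0.166, 0.003], [-0.166, -0.986, -0.001], [0.003, 0.0, -1.0]]
wrist_force: [-0.7, -0.9, 0.5]
gripper_width: 0.653
```

>>> drive_tool(
  deltas=[
    {"dx": 0, "dy": 0, "dz": 0, "wx": 0, "wy": 0, "wz": 0},
    {"dx": 0, "dy": 0, "dz": 0, "wx": 0, "wy": 0, "wz": 0},
    {"dx": 0, "dy": 0, "dz": 0, "wx": 0, "wy": 0, "wz": 0},
    {"dx": 0, "dy": 0, "dz": 0, "wx": 0, "wy": 0, "wz": 0},
    {"dx": -0.003, "dy": 0, "dz": 0, "wx": 0, "wy": 0, "wz": 0},
    {"dx": -0.0065, "dy": 0, "dz": 0, "wx": 0, "wy": 0, "wz": 0},
    {"dx": -0.0065, "dy": 0, "dz": 0, "wx": 0, "wy": 0, "wz": 0},
    {"dx": -0.0065, "dy": 0, "dz": 0, "wx": 0, "wy": 0, "wz": 0},
  ],
  gripper=0.3,
)

```text
time_s: 12.7
tcp_pos: [0.5753, -0.2324, 0.0075]
ee_rot: [[0.986, -0.166, 0.0], [-0.166, -0.986, -0.0], [0.0, 0.0, -1.0]]
wrist_force: [0.8, 0.8, 2.9]
gripper_width: 0.409
```

>>> drive_tool(
  deltas=[
    {"dx": 0, "dy": 0, "dz": 0, "wx": 0, "wy": 0, "wz": 0},
    {"dx": 0, "dy": 0, "dz": 0, "wx": 0, "wy": 0, "wz": 0},
    {"dx": 0, "dy": 0, "dz": 0, "wx": 0, "wy": 0, "wz": 0},
    {"dx": 0, "dy": 0, "dz": 0, "wx": 0, "wy": 0, "wz": 0},
  ],
  gripper=0.65,
)

```text
time_s: 13.1
tcp_pos: [0.5748, -0.2323, 0.0066]
ee_rot: [[0.986, -0.167, -0.001], [-0.167, -0.986, 0.0], [-0.001, -0.0, -1.0]]
wrist_force: [0.2, -0.8, 0.0]
gripper_width: 0.626
```

Run:
```python
from h import *
im,pose=snap('w9')
cv2.imwrite('pics/w9z.png',cv2.resize(im[150:300,180:460],None,fx=2.8,fy=2.8))
plan((.5878,-.1518,.005,-9.7))
```

```text
t 13.15 tcp [ 0.5749 -0.2324  0.0067] yaw -9.59 F [ 0.7 -0.4 -0.7] grip 0.636 j [ -7.  34. -14.  -0. -42.  87.]
dx -0.0007 dy -0.0816 dz 0.0017 wz 0.11
```

View pics/w9z.png

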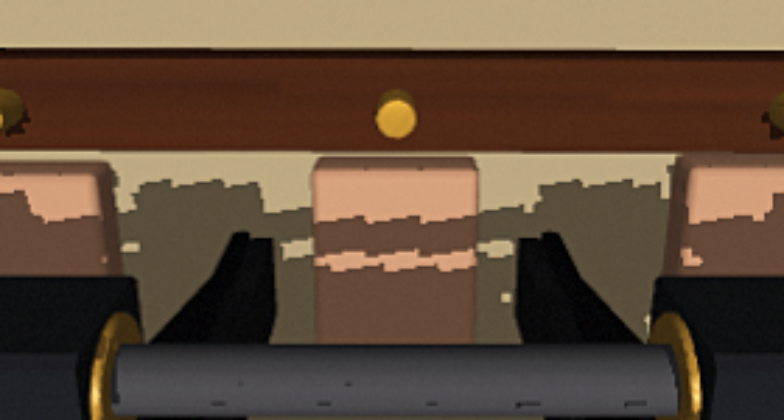

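>>> drive_tool(
  deltas=[
    {"dx": 0, "dy": 0, "dz": -0.03, "wx": 0, "wy": 0, "wz": 0},
    {"dx": 0, "dy": -0.03, "dz": -0.05, "wx": 0, "wy": 0, "wz": 0},
    {"dx": 0, "dy": -0.065, "dz": -0.05, "wx": 0, "wy": 0, "wz": 0},
    {"dx": -0.001, "dy": -0.0815, "dz": -0.05, "wx": 0, "wy": 0, "wz": 0},
    {"dx": -0.001, "dy": -0.0815, "dz": -0.03, "wx": 0, "wy": 0, "wz": 0},
    {"dx": -0.001, "dy": -0.0815, "dz": -0.01, "wx": 0, "wy": 0, "wz": 0},
    {"dx": -0.001, "dy": -0.0815, "dz": 0, "wx": 0, "wy": 0, "wz": 0},
    {"dx": -0.001, "dy": -0.0815, "dz": 0.001, "wx": 0, "wy": 0, "wz": 0},
    {"dx": -0.001, "dy": -0.0815, "dz": 0.001, "wx": 0, "wy": 0, "wz": 0},
  ],
)

```text
time_s: 14.05
tcp_pos: [0.5879, -0.1522, 0.006]
ee_rot: [[0.986, -0.167, -0.0], [-0.167, -0.986, -0.0], [-0.0, 0.0, -1.0]]
wrist_force: [-0.1, -0.7, 1.0]
gripper_width: 0.651
```

>>> drive_tool(
  deltas=[
    {"dx": 0, "dy": 0, "dz": 0, "wx": 0, "wy": 0, "wz": 0},
    {"dx": 0, "dy": 0, "dz": 0, "wx": 0, "wy": 0, "wz": 0},
    {"dx": 0, "dy": 0, "dz": 0, "wx": 0, "wy": 0, "wz": 0},
    {"dx": 0, "dy": 0, "dz": 0, "wx": 0, "wy": 0, "wz": 0},
    {"dx": 0.003, "dy": 0.0005, "dz": 0, "wx": 0, "wy": 0, "wz": 0},
    {"dx": 0.003, "dy": 0.0005, "dz": 0, "wx": 0, "wy": 0, "wz": 0},
    {"dx": 0.003, "dy": 0.0005, "dz": 0, "wx": 0, "wy": 0, "wz": 0},
  ],
  gripper=0.3,
)

```text
time_s: 14.75
tcp_pos: [0.591, -0.153, 0.0066]
ee_rot: [[0.986, -0.166, 0.001], [-0.166, -0.986, -0.0], [0.001, 0.0, -1.0]]
wrist_force: [-0.9, -0.2, 4.5]
gripper_width: 0.406
```

>>> drive_tool(
  deltas=[
    {"dx": 0, "dy": 0, "dz": 0, "wx": 0, "wy": 0, "wz": 0},
    {"dx": 0, "dy": 0, "dz": 0, "wx": 0, "wy": 0, "wz": 0},
    {"dx": 0, "dy": 0, "dz": 0, "wx": 0, "wy": 0, "wz": 0},
    {"dx": 0, "dy": 0, "dz": -0.04, "wx": 0, "wy": 0, "wz": 0},
    {"dx": -0.08, "dy": 0.05, "dz": -0.15, "wx": 0, "wy": 0, "wz": 0},
    {"dx": -0.08, "dy": 0.05, "dz": -0.15, "wx": 0, "wy": 0, "wz": 0},
    {"dx": -0.08, "dy": 0.05, "dz": -0.15, "wx": 0, "wy": 0, "wz": 0},
    {"dx": -0.08, "dy": 0.05, "dz": -0.15, "wx": 0, "wy": 0, "wz": 0},
    {"dx": -0.08, "dy": 0.05, "dz": -0.15, "wx": 0, "wy": 0, "wz": 0},
  ],
  gripper=0.65,
)

```text
time_s: 15.65
tcp_pos: [0.5035, -0.189, 0.1569]
ee_rot: [[0.986, -0.167, 0.003], [-0.167, -0.986, 0.0], [0.003, -0.001, -1.0]]
wrist_force: [-0.3, -0.5, -0.7]
gripper_width: 0.653
```

Run:
```python
from h import *
im,pose=snap('w10')
hsv=cv2.cvtColor(im,cv2.COLOR_BGR2HSV)
m=cv2.inRange(hsv,(2,85,60),(14,255,255))
m2=(hsv[:,:,2]>150)&(m>0)
for b in blobs('wrist',m2,0.012,pose,300):print(b)
m=cv2.inRange(hsv,(15,150,140),(30,255,255));
cs,_=cv2.findContours(m,0,1)
pts=sorted([c.reshape(-1,2).mean(0) for c in cs if cv2.contourArea(c)>4 and c[0,0,1]<140],key=lambda c:c[0])
P=onplane('wrist',pts,0.021,pose);print(pts,P.round(4))
cv2.imwrite('pics/w10z.png',cv2.resize(im[50:200,180:460],None,fx=2.8,fy=2.8))
plan()
```

```text
(array([612., 240.]), 526.5, (384.9, -526.4), (88.4, 17.0), -1.7)
(array([426., 118.]), 1690.0, (563.2, -310.7), (53.4, 34.7), -9.5)
(array([350., 118.]), 1686.5, (575.7, -232.0), (54.6, 34.2), -8.8)
(array([273., 116.]), 1684.5, (590.8, -152.6), (53.3, 34.4), -9.5)
[array([270.5,  74.5]), array([352.45,  74.5 ]), array([434.31578947,  75.31578947])] [[ 0.6301 -0.1601  0.021 ]
 [ 0.6168 -0.2389  0.021 ]
 [ 0.603  -0.3178  0.021 ]]
t 15.7 tcp [ 0.5034 -0.1887  0.1556] yaw -9.61 F [ 0.9  0.3 -0.6] grip 0.651 j [ -3.  17. -17.  -0. -56.  84.]
```

View pics/w10z.png

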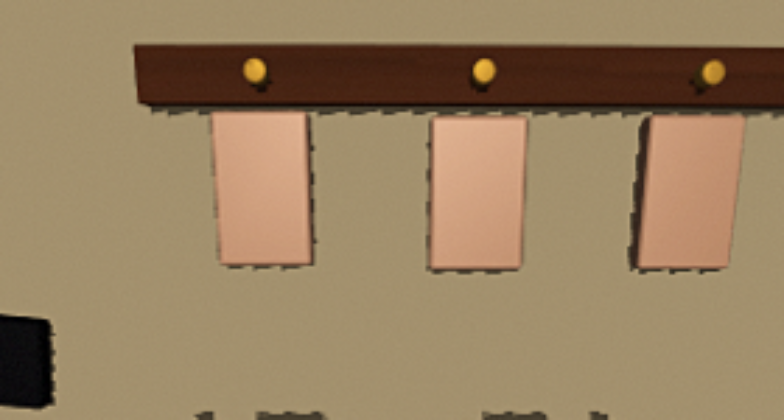

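Run:
```python
from h import *
def tri(a,b):
    A=np.zeros((3,3));B=np.zeros(3)
    for n,uv in(('top',a),('scene',b)):
        o,d=ray(n,[uv]);d=d[0]/np.linalg.norm(d[0]);M=np.eye(3)-np.outer(d,d);A+=M;B+=M@o
    return np.linalg.solve(A,B)
print('post',tri((189/3+189.7,409/3+119.7),(377.9,190.8)).round(4),onplane('scene',[(377.9,190.8)],.081))
print('knob',tri((127/3+189.7,193/3+119.7),(380.9,215.4)).round(4),onplane('scene',[(380.9,215.4)],.162))
# top-cam disc edge ellipse: far half rim points at z=.05
im=cv2.imread('pics/top0.png');hsv=cv2.cvtColor(im,cv2.COLOR_BGR2HSV)
m=cv2.inRange(hsv,(0,0,170),(180,45,255));m[:160]=0;m[270:]=0;m[:,:190]=0;m[:,290:]=0
cs,_=cv2.findContours(m,0,1);c=max(cs,key=cv2.contourArea).reshape(-1,2)
P=onplane('top',c,.05)[:,:2]
from scipy.optimize import least_squares
f=lambda q:np.hypot(*(P-q[:2]).T)-q[2]
s=least_squares(f,[.51,.228,.118],loss='soft_l1',f_scale=.001);print('disc',s.x)
plan((.50,.2,.25,-9.6))
```

```text
post [0.3854 0.1651 0.0822] [[0.38403451 0.16508902 0.081     ]]
knob [0.5881 0.218  0.1593] [[0.5898147  0.22128513 0.162     ]]
disc [0.51099848 0.21904148 0.11059746]
t 15.7 tcp [ 0.5034 -0.1887  0.1556] yaw -9.61 F [ 0.9  0.3 -0.6] grip 0.651 j [ -3.  17. -17.  -0. -56.  84.]
dx -0.0682 dy -0.3827 dz -0.0942 wz -0.01
```

>>> drive_tool(
  deltas=[
    {"dx": 0, "dy": 0, "dz": -0.04, "wx": 0, "wy": 0, "wz": 0},
    {"dx": 0, "dy": -0.02, "dz": -0.085, "wx": 0, "wy": 0, "wz": 0},
    {"dx": -0.068, "dy": -0.383, "dz": -0.094, "wx": 0, "wy": 0, "wz": 0},
    {"dx": -0.068, "dy": -0.383, "dz": -0.094, "wx": 0, "wy": 0, "wz": 0},
    {"dx": -0.068, "dy": -0.383, "dz": -0.094, "wx": 0, "wy": 0, "wz": 0},
    {"dx": -0.068, "dy": -0.383, "dz": -0.094, "wx": 0, "wy": 0, "wz": 0},
    {"dx": -0.068, "dy": -0.383, "dz": -0.094, "wx": 0, "wy": 0, "wz": 0},
    {"dx": -0.068, "dy": -0.383, "dz": -0.094, "wx": 0, "wy": 0, "wz": 0},
    {"dx": -0.068, "dy": -0.383, "dz": -0.094, "wx": 0, "wy": 0, "wz": 0},
    {"dx": -0.068, "dy": -0.383, "dz": -0.094, "wx": 0, "wy": 0, "wz": 0},
    {"dx": -0.068, "dy": -0.383, "dz": -0.094, "wx": 0, "wy": 0, "wz": 0},
    {"dx": -0.068, "dy": -0.383, "dz": -0.094, "wx": 0, "wy": 0, "wz": 0},
  ],
)

```text
time_s: 16.9
tcp_pos: [0.4998, 0.2007, 0.2481]
ee_rot: [[0.986, -0.165, -0.003], [-0.165, -0.986, -0.002], [-0.003, 0.003, -1.0]]
wrist_force: [0.8, 0.8, -0.3]
gripper_width: 0.651
```

Run:
```python
from h import *
snap('w11');plan()
```

```text
t 16.95 tcp [0.5    0.1999 0.2485] yaw -9.58 F [-0.1  0.1 -0.5] grip 0.649 j [ 39.  13.  -9.  -0. -68.  41.]
```

View pics/w11.png

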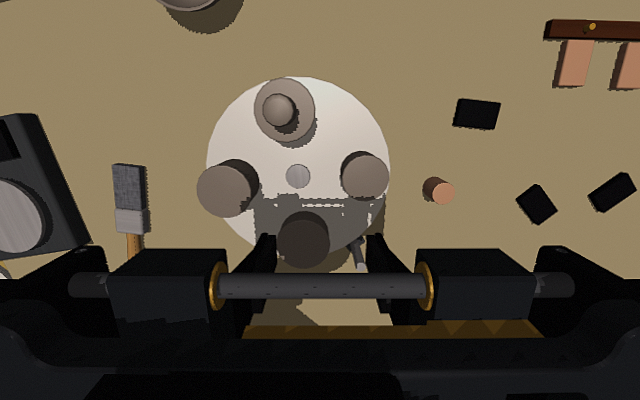

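Run:
```python
from h import *
im=cv2.imread('pics/w11.png');d=np.load('pics/w11.npz');pose=(d['R'],d['p'])
cv2.imwrite('pics/w11z.png',cv2.resize(im[65:280,190:410],None,fx=3,fy=2.75,interpolation=cv2.INTER_CUBIC))
hsv=cv2.cvtColor(im,cv2.COLOR_BGR2HSV)
m=cv2.inRange(hsv,(0,0,150),(180,60,255));m[:,:195]=0;m[:,400:]=0;m[:70]=0;m[235:]=0
cs,_=cv2.findContours(m,0,1);c=max(cs,key=cv2.contourArea).reshape(-1,2)
P=onplane('wrist',c,.05,pose)[:,:2]
from scipy.optimize import least_squares
k=np.ones(len(P),bool);q=np.array([.51,.228,.12])
for i in range(6):
    e=np.hypot(*(P-q[:2]).T)-.12
    k=abs(e)<(.012 if i<2 else .004)
    q=least_squares(lambda q:np.hypot(*(P[k]-q[:2]).T)-q[2],q).x
print('disc',q,k.sum(),len(k))
```

```text
disc [0.51095502 0.22885416 0.11840213] 275 700
```

View pics/w11z.png

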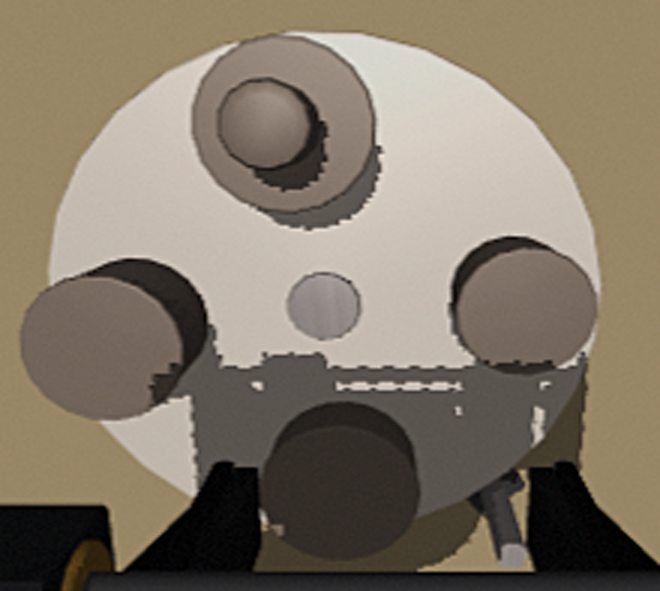

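Run:
```python
from h import *
d=np.load('pics/w11.npz');pose=(d['R'],d['p'])
k=onplane('wrist',[(277.8,109.2)],.160,pose)[0];p=onplane('wrist',[(360.8,266.6)],.081,pose)[0];h=onplane('wrist',[(297.8,176)],.055,pose)[0]
print('knob',k,'post',p,'hub',h)
for ax in (np.array([.511,.2289]),np.array([.5105,.228])):
  for pp in (p[:2],np.array([.3855,.1651])):
    v=pp-ax;w=k[:2]-ax
    print(np.hypot(*v),np.degrees(np.arctan2(v[1],v[0])),np.hypot(*w),np.degrees(np.arctan2(w[1],w[0])),'front',ax+.08*v/np.hypot(*v))
plan((k[0],k[1],.2,-9.6),(k[0],k[1],.132,-9.6))
```

```text
knob [0.59096761 0.22240779 0.16      ] post [0.38281807 0.166685   0.081     ] hub [0.51078644 0.22857653 0.055     ]
0.14248267726261088 -154.1096965263913 0.0802307119605941 -4.6414068213924 front [0.43902946 0.19396804]
0.14078597231258516 -153.05273995308698 0.0802307119605941 -4.6414068213924 front [0.43968608 0.19264639]
0.14164111124734616 -154.34890390847355 0.08066169333713065 -3.975459061992584 front [0.43838425 0.19336881]
0.1399335913924887 -153.2884594533628 0.08066169333713065 -3.975459061992584 front [0.43903753 0.19204009]
t 16.95 tcp [0.5    0.1999 0.2485] yaw -9.58 F [-0.1  0.1 -0.5] grip 0.649 j [ 39.  13.  -9.  -0. -68.  41.]
dx 0.0861 dy -0.0375 dz 0.0482 wz 0.02
dx 0.0862 dy -0.0376 dz 0.1162 wz 0.02
```

>>> drive_tool(
  deltas=[
    {"dx": 0.045, "dy": -0.019, "dz": 0.02, "wx": 0, "wy": 0, "wz": -5},
    {"dx": 0.0862, "dy": -0.0376, "dz": 0.04, "wx": 0, "wy": 0, "wz": -5},
    {"dx": 0.0862, "dy": -0.0376, "dz": 0.06, "wx": 0, "wy": 0, "wz": -5},
    {"dx": 0.0862, "dy": -0.0376, "dz": 0.09, "wx": 0, "wy": 0, "wz": -5},
    {"dx": 0.0862, "dy": -0.0376, "dz": 0.11, "wx": 0, "wy": 0, "wz": -5},
    {"dx": 0.0862, "dy": -0.0376, "dz": 0.115, "wx": 0, "wy": 0, "wz": -5},
    {"dx": 0.0862, "dy": -0.0376, "dz": 0.115, "wx": 0, "wy": 0, "wz": -5},
    {"dx": 0.0862, "dy": -0.0376, "dz": 0.115, "wx": 0, "wy": 0, "wz": -5},
  ],
)

```text
time_s: 17.75
tcp_pos: [0.5924, 0.2227, 0.1365]
ee_rot: [[0.997, -0.08, 0.002], [-0.08, -0.997, 0.001], [0.002, -0.001, -1.0]]
wrist_force: [-1.0, 0.5, -0.3]
gripper_width: 0.652
```

Run:
```python
from h import *
snap('w12');plan((.591,.2224,.133,-4.6))
```

```text
t 17.8 tcp [0.5924 0.2229 0.1368] yaw -4.6 F [0.7 0.8 0.5] grip 0.649 j [ 35.  27.  -5.   0. -58.  50.]
dx -0.0014 dy 0.0006 dz 0.0038 wz 0.00
```

View pics/w12.png

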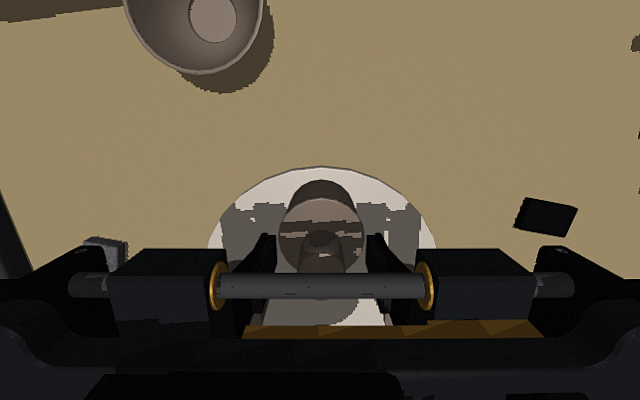

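>>> drive_tool(
  deltas=[
    {"dx": -0.001, "dy": 0, "dz": 0.001, "wx": 0, "wy": 0, "wz": 0},
    {"dx": -0.001, "dy": 0, "dz": 0.001, "wx": 0, "wy": 0, "wz": 0},
    {"dx": -0.001, "dy": 0, "dz": 0.001, "wx": 0, "wy": 0, "wz": 0},
    {"dx": -0.001, "dy": 0, "dz": 0.001, "wx": 0, "wy": 0, "wz": 0},
    {"dx": -0.001, "dy": 0, "dz": 0.001, "wx": 0, "wy": 0, "wz": 0},
    {"dx": -0.001, "dy": 0, "dz": 0.001, "wx": 0, "wy": 0, "wz": 0},
    {"dx": -0.001, "dy": 0, "dz": 0.001, "wx": 0, "wy": 0, "wz": 0},
  ],
  gripper=0.0,
)

```text
time_s: 18.5
tcp_pos: [0.5905, 0.2229, 0.1343]
ee_rot: [[0.997, -0.08, 0.0], [-0.08, -0.997, -0.0], [0.0, 0.0, -1.0]]
wrist_force: [-0.5, -0.3, 1.0]
gripper_width: 0.311
```

Run:
```python
from h import *
s=r.sense();R=np.array(s['ee_rot']);p=np.array(s['tcp_pos']);plan()
ax=np.array([.511,.2287]);y0=np.degrees(np.arctan2(R[1,0],R[0,0]))
th0=np.degrees(np.arctan2(*(p[:2]-ax)[::-1]));rr=np.hypot(*(p[:2]-ax));print(th0,rr)
def rows(th0,ths):
  for th in ths:
    a=np.radians(th);t=ax+.08*np.array([np.cos(a),np.sin(a)])
    d=R.T@np.r_[t-p[:2],0];print('th %.1f dx %.4f dy %.4f wz %.1f'%(th,d[0],d[1],-(th-th0)))
rows(th0,[th0-1,th0-3,th0-6]+[th0-6-4*i for i in range(1,18)])
```

```text
t 18.5 tcp [0.5905 0.2229 0.1343] yaw -4.57 F [-0.5 -0.3  1. ] grip 0.311 j [ 35.  27.  -6.   0. -58.  50.]
-4.180323348125182 0.0796940862643712
th -5.2 dx 0.0003 dy 0.0014 wz 1.0
th -7.2 dx 0.0002 dy 0.0042 wz 3.0
th -10.2 dx -0.0001 dy 0.0084 wz 6.0
th -14.2 dx -0.0008 dy 0.0139 wz 10.0
th -18.2 dx -0.0019 dy 0.0194 wz 14.0
th -22.2 dx -0.0034 dy 0.0247 wz 18.0
th -26.2 dx -0.0053 dy 0.0300 wz 22.0
th -30.2 dx -0.0076 dy 0.0351 wz 26.0
th -34.2 dx -0.0101 dy 0.0401 wz 30.0
th -38.2 dx -0.0131 dy 0.0448 wz 34.0
th -42.2 dx -0.0163 dy 0.0494 wz 38.0
th -46.2 dx -0.0199 dy 0.0537 wz 42.0
th -50.2 dx -0.0237 dy 0.0577 wz 46.0
th -54.2 dx -0.0279 dy 0.0615 wz 50.0
th -58.2 dx -0.0322 dy 0.0649 wz 54.0
th -62.2 dx -0.0368 dy 0.0681 wz 58.0
th -66.2 dx -0.0417 dy 0.0709 wz 62.0
th -70.2 dx -0.0467 dy 0.0734 wz 66.0
th -74.2 dx -0.0518 dy 0.0755 wz 70.0
th -78.2 dx -0.0571 dy 0.0773 wz 74.0
```

>>> drive_tool(
  deltas=[
    {"dx": 0.0003, "dy": 0.0014, "dz": 0, "wx": 0, "wy": 0, "wz": 1},
    {"dx": 0.0002, "dy": 0.0042, "dz": 0, "wx": 0, "wy": 0, "wz": 3},
    {"dx": -0.0001, "dy": 0.0084, "dz": 0, "wx": 0, "wy": 0, "wz": 6},
    {"dx": -0.0008, "dy": 0.0139, "dz": 0, "wx": 0, "wy": 0, "wz": 10},
    {"dx": -0.0019, "dy": 0.0194, "dz": 0, "wx": 0, "wy": 0, "wz": 14},
    {"dx": -0.0034, "dy": 0.0247, "dz": 0, "wx": 0, "wy": 0, "wz": 18},
    {"dx": -0.0053, "dy": 0.03, "dz": 0, "wx": 0, "wy": 0, "wz": 22},
    {"dx": -0.0076, "dy": 0.0351, "dz": 0, "wx": 0, "wy": 0, "wz": 26},
    {"dx": -0.0101, "dy": 0.0401, "dz": 0, "wx": 0, "wy": 0, "wz": 30},
    {"dx": -0.0131, "dy": 0.0448, "dz": 0, "wx": 0, "wy": 0, "wz": 34},
    {"dx": -0.0163, "dy": 0.0494, "dz": 0, "wx": 0, "wy": 0, "wz": 38},
    {"dx": -0.0199, "dy": 0.0537, "dz": 0, "wx": 0, "wy": 0, "wz": 42},
    {"dx": -0.0237, "dy": 0.0577, "dz": 0, "wx": 0, "wy": 0, "wz": 46},
    {"dx": -0.0279, "dy": 0.0615, "dz": 0, "wx": 0, "wy": 0, "wz": 50},
    {"dx": -0.0322, "dy": 0.0649, "dz": 0, "wx": 0, "wy": 0, "wz": 54},
    {"dx": -0.0368, "dy": 0.0681, "dz": 0, "wx": 0, "wy": 0, "wz": 58},
    {"dx": -0.0417, "dy": 0.0709, "dz": 0, "wx": 0, "wy": 0, "wz": 62},
    {"dx": -0.0467, "dy": 0.0734, "dz": 0, "wx": 0, "wy": 0, "wz": 66},
    {"dx": -0.0518, "dy": 0.0755, "dz": 0, "wx": 0, "wy": 0, "wz": 70},
    {"dx": -0.0571, "dy": 0.0773, "dz": 0, "wx": 0, "wy": 0, "wz": 74},
  ],
)

```text
time_s: 20.5
tcp_pos: [0.5264, 0.1496, 0.1342]
ee_rot: [[0.195, -0.981, -0.002], [-0.981, -0.195, -0.001], [0.001, 0.002, -1.0]]
wrist_force: [-3.4, -0.7, 4.6]
gripper_width: 0.316
```

Run:
```python
from h import *
snap('w13')
s=r.sense();R=np.array(s['ee_rot']);p=np.array(s['tcp_pos']);plan()
ax=np.array([.511,.2287]);y0=np.degrees(np.arctan2(R[1,0],R[0,0]))
th0=np.degrees(np.arctan2(*(p[:2]-ax)[::-1]));rr=np.hypot(*(p[:2]-ax));print(th0,rr)
```

```text
t 20.55 tcp [0.5255 0.1495 0.1342] yaw -78.91 F [-2.  -1.5  2.2] grip 0.311 j [ 33.  19. -18.  -0. -53. -22.]
-79.65340399731627 0.08054236330323786
```

View pics/w13.png

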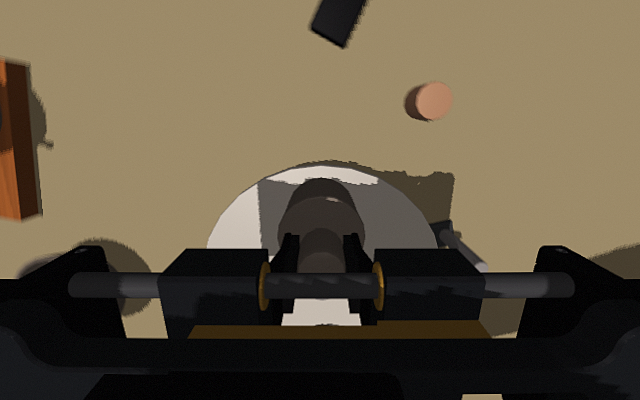

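Run:
```python
from h import *
s=r.sense();R=np.array(s['ee_rot']);p=np.array(s['tcp_pos'])
ax=np.array([.511,.2287]);th0=-79.4
for dth in [2,4,8,12,16,20,24,28,32,36,40,44,48,52,56,60,64,68,72,74.4]:
    a=np.radians(th0-dth);t=ax+.08*np.array([np.cos(a),np.sin(a)])
    d=R.T@np.r_[t-p[:2],0];print('dx %.4f dy %.4f wz %.1f'%(d[0],d[1],dth))
```

```text
dx -0.0006 dy 0.0024 wz 2.0
dx -0.0008 dy 0.0052 wz 4.0
dx -0.0014 dy 0.0108 wz 8.0
dx -0.0024 dy 0.0163 wz 12.0
dx -0.0038 dy 0.0217 wz 16.0
dx -0.0056 dy 0.0270 wz 20.0
dx -0.0077 dy 0.0321 wz 24.0
dx -0.0102 dy 0.0371 wz 28.0
dx -0.0131 dy 0.0419 wz 32.0
dx -0.0162 dy 0.0465 wz 36.0
dx -0.0197 dy 0.0509 wz 40.0
dx -0.0235 dy 0.0550 wz 44.0
dx -0.0275 dy 0.0589 wz 48.0
dx -0.0318 dy 0.0624 wz 52.0
dx -0.0364 dy 0.0657 wz 56.0
dx -0.0411 dy 0.0686 wz 60.0
dx -0.0461 dy 0.0712 wz 64.0
dx -0.0512 dy 0.0734 wz 68.0
dx -0.0565 dy 0.0752 wz 72.0
dx -0.0597 dy 0.0762 wz 74.4
```

>>> drive_tool(
  deltas=[
    {"dx": -0.0006, "dy": 0.0024, "dz": 0, "wx": 0, "wy": 0, "wz": 2},
    {"dx": -0.0008, "dy": 0.0052, "dz": 0, "wx": 0, "wy": 0, "wz": 4},
    {"dx": -0.0014, "dy": 0.0108, "dz": 0, "wx": 0, "wy": 0, "wz": 8},
    {"dx": -0.0024, "dy": 0.0163, "dz": 0, "wx": 0, "wy": 0, "wz": 12},
    {"dx": -0.0038, "dy": 0.0217, "dz": 0, "wx": 0, "wy": 0, "wz": 16},
    {"dx": -0.0056, "dy": 0.027, "dz": 0, "wx": 0, "wy": 0, "wz": 20},
    {"dx": -0.0077, "dy": 0.0321, "dz": 0, "wx": 0, "wy": 0, "wz": 24},
    {"dx": -0.0102, "dy": 0.0371, "dz": 0, "wx": 0, "wy": 0, "wz": 28},
    {"dx": -0.0131, "dy": 0.0419, "dz": 0, "wx": 0, "wy": 0, "wz": 32},
    {"dx": -0.0162, "dy": 0.0465, "dz": 0, "wx": 0, "wy": 0, "wz": 36},
    {"dx": -0.0197, "dy": 0.0509, "dz": 0, "wx": 0, "wy": 0, "wz": 40},
    {"dx": -0.0235, "dy": 0.055, "dz": 0, "wx": 0, "wy": 0, "wz": 44},
    {"dx": -0.0275, "dy": 0.0589, "dz": 0, "wx": 0, "wy": 0, "wz": 48},
    {"dx": -0.0318, "dy": 0.0624, "dz": 0, "wx": 0, "wy": 0, "wz": 52},
    {"dx": -0.0364, "dy": 0.0657, "dz": 0, "wx": 0, "wy": 0, "wz": 56},
    {"dx": -0.0411, "dy": 0.0686, "dz": 0, "wx": 0, "wy": 0, "wz": 60},
    {"dx": -0.0461, "dy": 0.0712, "dz": 0, "wx": 0, "wy": 0, "wz": 64},
    {"dx": -0.0512, "dy": 0.0734, "dz": 0, "wx": 0, "wy": 0, "wz": 68},
    {"dx": -0.0565, "dy": 0.0752, "dz": 0, "wx": 0, "wy": 0, "wz": 72},
    {"dx": -0.0597, "dy": 0.0762, "dz": 0, "wx": 0, "wy": 0, "wz": 74.4},
  ],
)

```text
time_s: 22.55
tcp_pos: [0.4375, 0.1917, 0.1341]
ee_rot: [[-0.892, -0.452, -0.007], [-0.452, 0.892, -0.005], [0.008, -0.001, -1.0]]
wrist_force: [-10.9, -4.1, 11.1]
gripper_width: 0.309
```

>>> drive_tool(
  deltas=[
    {"dx": 0, "dy": 0, "dz": 0, "wx": 0, "wy": 0, "wz": 0},
    {"dx": 0, "dy": 0, "dz": 0, "wx": 0, "wy": 0, "wz": 0},
    {"dx": 0, "dy": 0, "dz": 0, "wx": 0, "wy": 0, "wz": 0},
  ],
)

```text
time_s: 22.85
tcp_pos: [0.4376, 0.1917, 0.1341]
ee_rot: [[-0.891, -0.454, -0.007], [-0.454, 0.891, -0.005], [0.008, -0.001, -1.0]]
wrist_force: [-10.2, -4.1, 11.3]
gripper_width: 0.312
```

Run:
```python
from h import *
snap('w14');im,_=snap('top14','top')
cv2.imwrite('pics/top14z.png',cv2.resize(im[165:275,185:310],None,fx=5,fy=5,interpolation=cv2.INTER_CUBIC))
plan((.4392,.1935,.134,-153.9))
```

```text
t 22.95 tcp [0.4376 0.1917 0.1341] yaw -153.01 F [-10.5  -3.1  11.5] grip 0.314 j [  43.   13.  -27.   -0.  -51. -106.]
dx -0.0023 dy 0.0009 dz 0.0001 wz 0.89
```

View pics/w14.png

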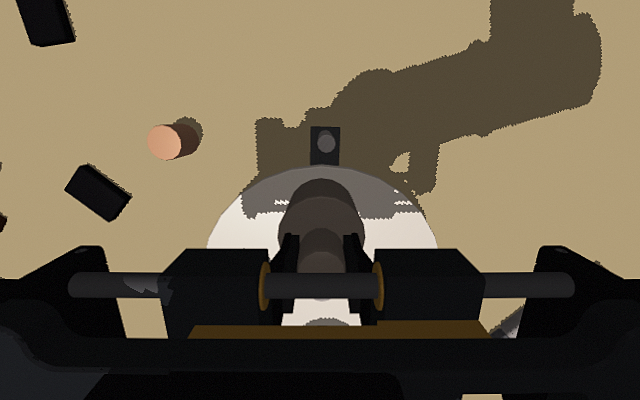

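View pics/top14.png

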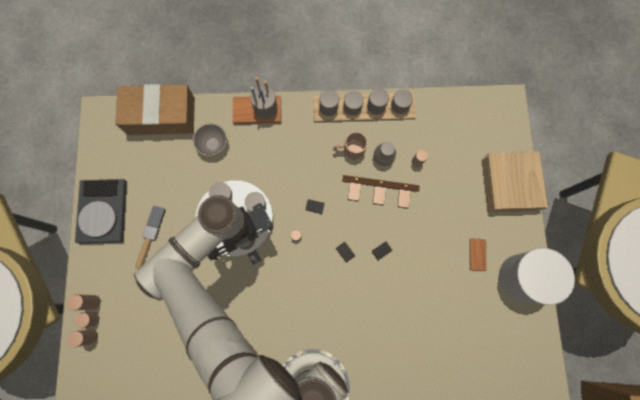

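Run:
```python
from h import *
d=np.load('pics/w14.npz');R,p=d['R'],d['p']
P=onplane('wrist',[(325.5,143)],.081,(R,p))[0];print(P,(P-p)@R)
ax=np.array([.511,.2287])
v=P[:2]-ax;f=ax+.08*v/np.hypot(*v);print(np.hypot(*v),f,'knob-front mm',(p[:2]-f)*1000,'r',np.hypot(*(p[:2]-ax)))
```

```text
[0.38263677 0.16727957 0.081     ] [0.05955618 0.00324946 0.05363189]
0.14230104958015333 [0.43883568 0.19417015] knob-front mm [-1.27799711 -2.50482965] r 0.08225169804436785
```

>>> drive_tool(
  deltas=[
    {"dx": 0, "dy": 0, "dz": 0, "wx": 0, "wy": 0, "wz": 0},
    {"dx": 0, "dy": 0, "dz": 0, "wx": 0, "wy": 0, "wz": 0},
    {"dx": 0, "dy": 0, "dz": 0, "wx": 0, "wy": 0, "wz": 0},
    {"dx": 0, "dy": 0, "dz": 0, "wx": 0, "wy": 0, "wz": 0},
    {"dx": 0, "dy": 0, "dz": 0, "wx": 0, "wy": 0, "wz": 0},
  ],
)

```text
time_s: 23.45
tcp_pos: [0.4376, 0.1917, 0.1341]
ee_rot: [[-0.891, -0.454, -0.007], [-0.454, 0.891, -0.005], [0.008, -0.001, -1.0]]
wrist_force: [-11.0, -2.6, 10.0]
gripper_width: 0.314
```

Run:
```python
from h import *
plan()
print(ticket.finish_job())
```

```text
t 23.45 tcp [0.4376 0.1917 0.1341] yaw -153.01 F [-11.   -2.6  10. ] grip 0.314 j [  43.   13.  -27.   -0.  -51. -106.]
the job is handed in; nothing more can be done
None
```

The tiles are in their row and the carousel is held with the knobbed jar at the post. I handed the job in at 23.45 s of the 64 s allowed; no verdict was reported.

**Tiles:** I gripped each tile and moved it to its stud. On the first try the middle tile's front edge rested on the strip. I regripped it and pulled it back until it lay flat, then slid the left tile 3 mm closer to the strip. The last wrist image put all three flat, 2 to 4 mm from their places and within 1° of square.

**Carousel:** I gripped the knob and led it about 150° round at roughly 0.7 rad/s, turning the gripper with it. It ended about 3 mm from its place at the post, judging by the gripper's position and the post seen in the wrist camera. The gripper stays closed on the knob, at 31% opening (about 27 mm).

**Checks that disagreed:**
- The top camera put the post about 3 mm from where the wrist camera did. I used the wrist reading, because it matched the stated 142 mm distance from the axis.
- The gripper measured 82 mm from the axis instead of 80 mm, and a steady wrist force of about 15 N remained. Both are well inside the limits.

The black look-alikes and the bystanders looked unmoved in the last top picture, though I did not measure them and the arm hid part of the view.

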